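# Stock the tin display under the farm-shop shelf

## Robot

A 7-joint arm with a two-finger parallel gripper is mounted at the origin on the work surface. World frame = base frame: x ahead of the robot, y to its left, z up, the work surface at z = 0. Lengths are in m, angles in rad, forces in N, time in s.
With the tool pointing down it reaches from about 0.4 to 0.85 m from the base axis. Payload 4.5 kg.
Tool frame: the origin (TCP) lies where the fingers leave the gripper's body, on its centre line; the fingertips stand 64 mm ahead of it and the grasp point (between the pads) lies 45 mm ahead of it; z points along the fingers, y is the line along which they close (so a half turn about z gives the same grasp; the last joint's range is limited). The gripper opens to 88 mm and grips with 3 to 60 N. Pads are 18 mm wide; open, the fingers measure 123 mm over their backs; the gripper's body (75 mm by 187 mm) begins 45 mm behind the grasp point.
Start: joints at [-1.116, 0.689, -0.195, 1.565, 0.157, 0.902, -0.215], TCP at [0.255, 0.571, 0.303] pointing down, gripper open.
Joint ranges: [-3.01, 3.01], [-0.46, 2.08], [-1.47, 1.51], [0.13, 2.56], [-1, 4.14], [0.04, 2.09], [-2.66, 2.66]. Speed limits (rad/s): [2.57, 2.57, 3.14, 3.14, 3.14, 3.14, 3.14].

## Interface

Orientations are given as a unit quaternion [x, y, z, w].
In Python, from plant import r gives the robot as it stands.
- The arm moves only by the tool play_rows, never from a script. Its arguments are lists of equal length, an entry for each row: "translation": the shift along the tool's x, y, z in m, a list of three; "delta_rot": the turn, a rotation vector about the tool's x, y, z in degrees, a list of three; "grip": the opening, from -1 (shut) to 1 (fully open). In form: {"translation": [[x, y, z], ...], "delta_rot": [[rx, ry, rz], ...], "grip": [grip, ...]}. A call has 1 to 20 rows; each row shifts and turns the commanded pose from where the row before left it, along the tool's axes as they then stand; what a row does not reach is not made up. A row lasts 1/8 s, in which the tool goes at most 62.5 mm and 10.7 degrees, less where a joint would pass 70% of its speed; a pose out of reach is approached as far as the arm can. A call with a gripper value outside its range is refused whole. The fingers move at their own pace and stop on an object; "squeeze" is the grip in N (left out, the last holds). Time passes only in rows, so rows that do not move let the fingers close. It gives the time, the measured TCP pose, the force, the opening and the grip force at its end, in the units of the state.
- r.get_state(): the state, without advancing time (a new reading comes with each control period).
- r.snapshot(name): name is "side" or "top" or "wrist"; returns the picture (400x640x3 uint8, blue, green, red); there is no depth.
- r.get_calibration(name): a dict with "intrinsics" (3x3 intrinsics, pixels), "eye" and "rotation" of the camera in the world. Camera axes: x right, y up, looking along -z (the intrinsics and any distortion apply to the point x, -y, -z); pixel columns grow to the right and rows downward; lengths in m; the calibration is good to about 2 mm. A picture is of the moment at which its call begins: read the wrist's pose just before it. get_calibration takes no time and is no camera call; for the wrist camera it gives the pose at the moment of the call.
- r.finish_job(): hands the job in; it is judged then, once.
Trained networks look in the newest picture that a camera, given by its name, has taken for a name from the list of things; names that differ only in an ending like _2 or _b are one class to them, and where a whole thing is asked for, a point or a joint stands for the part that bears it (a point fixed in the world has none). Each returns a list of dicts, best first, with "confidence" (0 to 1); they miss things now and then, are a little off and sometimes report something else, mostly with a low value. They report only what shows in the picture. A call takes as long as a camera call. They do not tell look-alikes from the thing itself.
- r.look_for(camera, target): "point" ([x, y, z] in m, in world coordinates, good to about 4 mm: the middle of the surface that is visible of it).
- r.silhouettes(camera, target): "pixels" (400x640 bool, what is visible of it).
The state is a dict: "clock": time; "q": joint angles; "qd": joint speeds; "joint_torque": joint torques, N m; "tool_pos": TCP position; "eef_rot": TCP orientation; "contact_force": force on the tool from outside, world axes, zero at the start; "moment": the same for the moment, N m; "opening": opening from 0.0 (shut) to 1.0 (fully open); "finger_force": force on a finger pad.
Only numpy, scipy, OpenCV 4.12 (cv2) and the standard library are available. Lean on these libraries where they do the work, as an engineer would, in place of code of your own. Each camera call takes 0.05 s, during which the arm holds its last target. There are 200 camera calls.

## Task

Lay all the eight-sided tins side by side in the sliding tray while it stands out on the counter: fill the bottom row of three first, then saddle the others into the dips between the tins below to make a pyramid, all lengths across the tray and centred in it. Then slide the loaded tray by its grip fin in between the rack's guides and under the shelf, fully home against the stop with the pyramid still intact, and stand the price ticket upright in the middle of the clear part of the shelf top, in front of the jars. Leave the jar, the coffee pack and the bowl on the counter where they are.

Things in the scene. Friction and masses are not known exactly. Their poses are not given: they have to be found in the camera images.
- tin0: eight-sided off-white card tin (regular octagonal prism), 60 mm long, 44 mm across the flats, 80 g, lying on one of its flats; a 34 mm brass disc on each end. Origin: its centre; its x axis runs along its length (so horizontal). Can be gripped by its two flat ends (60 mm) even when it lies beside others. Four to six tins are present; all are alike.
- tin1: eight-sided off-white card tin (regular octagonal prism), 60 mm long, 44 mm across the flats, 80 g, lying on one of its flats; a 34 mm brass disc on each end. Origin: its centre; its x axis runs along its length (so horizontal). Can be gripped by its two flat ends (60 mm) even when it lies beside others. Four to six tins are present; all are alike.
- tin2: eight-sided off-white card tin (regular octagonal prism), 60 mm long, 44 mm across the flats, 80 g, lying on one of its flats; a 34 mm brass disc on each end. Origin: its centre; its x axis runs along its length (so horizontal). Can be gripped by its two flat ends (60 mm) even when it lies beside others. Four to six tins are present; all are alike.
- tin3: eight-sided off-white card tin (regular octagonal prism), 60 mm long, 44 mm across the flats, 80 g, lying on one of its flats; a 34 mm brass disc on each end. Origin: its centre; its x axis runs along its length (so horizontal). Can be gripped by its two flat ends (60 mm) even when it lies beside others. Four to six tins are present; all are alike.
- tin4: eight-sided off-white card tin (regular octagonal prism), 60 mm long, 44 mm across the flats, 80 g, lying on one of its flats; a 34 mm brass disc on each end. Origin: its centre; its x axis runs along its length (so horizontal). Can be gripped by its two flat ends (60 mm) even when it lies beside others. Four to six tins are present; all are alike.
- tin5: eight-sided off-white card tin (regular octagonal prism), 60 mm long, 44 mm across the flats, 80 g, lying on one of its flats; a 34 mm brass disc on each end. Origin: its centre; its x axis runs along its length (so horizontal). Can be gripped by its two flat ends (60 mm) even when it lies beside others. Four to six tins are present; all are alike.
- tray: loose wooden tray, 450 g, on the counter. Origin: underside, centre of the loading bay. Floor 6 mm thick, 100 (x) x 150 mm (y); 6 mm end walls at y = +-72 mm, tops 32 mm above the counter; no walls on the long sides. A flat tongue 44 mm wide, 6 mm thick runs out from the -y end to y = -180 mm and carries the grip fin. The +y end goes into the rack first.
- tray_floor (a point): centre of the bay's floor, 6 mm above the counter, axes as the tray's. The tins lie with their length along x, in a row along y: 138 mm clear between the end walls, room for three with 6 mm to spare.
- tray_grip (a point): middle of the tray's upright dark grip fin, at (0, -155, 40) mm of the tray: 14 mm thick along the tray's x, 40 mm long along its y, top 56 mm above the counter. It stays out in the open, 85 mm before the shelf's edge, when the tray is home. Axes as the tray's.
- rack: wooden rack fixed to the counter. Origin: on the counter, where the tray's origin is when the tray is fully home (axes then agree). The tray enters moving along +y. The shelf overhead spans x +-75, y -70 to +85 mm; underside 145, top 163 mm above the counter (a pyramid of six in the tray is about 128 mm high). Stop for the tray's +y end wall at y = +75 mm.
- rack_mouth (a point): on the counter midway between the front ends of the guides, at (0, -108, 0) mm of the rack, axes as the rack's. The two guides are 18 mm high and 110 mm apart (5 mm play each side of the tray), with flared lead-ins about 30 mm long before them; posts and thin side slats up to the shelf stand on the guides' lines.
- shelf_spot (a point): middle of the clear part of the shelf's top face, at (0, -22, 163) mm of the rack, axes as the rack's. Three jars fixed on the shelf (at x -48, 0, +48, y 55 mm of the rack, radius 22 mm, 64 mm tall) fill the rest.
- ticket: loose price ticket, 120 g: heavy steel foot 44 (x) x 60 (y) x 12 mm with an upright black board 8 mm thick (x), 54 mm wide (y), its top 64 mm above the foot's underside. Origin: centre of the foot's underside, z up.
- jar: bystander: amber jar with white cap, 60 mm across, 75 mm tall, loose. Origin: centre of its underside.
- coffee: bystander: paper coffee pack 55 x 80 x 90 mm, loose. Origin: centre of its underside.
- bowl: bystander: dark wooden bowl, 100 mm across, 40 mm high, loose. Origin: centre of its underside.
Things that resemble listed ones, but are neither listed nor needed, are in the scene too. What is shaped like the tin4 but purple or turquoise is not meant. What is shaped like the tin0 but red is not meant.

How it is judged:
On the way, in this order (a step that is already met when the one before it is completed fails the run):
1. all the tins lie in the tray as a pyramid while the tray is still out in front of the shelf (x of tin0 in the frame of tray between -0.016 and 0.016 m and angle between the x axis of each of tin0, tin1, tin2, tin3, tin4, tin5 and the x axis of tray, either way round below 0.15 rad and linear speed of each of tin0, tin1, tin2, tin3, tin4, tin5 below 0.02 m/s and ((z of tin0 in the frame of tray between 0.022 and 0.034 m and y of tin0 in the frame of tray between -0.055 and 0.055 m) or (z of tin0 in the frame of tray between 0.06 and 0.0705 m and y of tin0 in the frame of tray between 0.01 and 0.036 m) or (z of tin0 in the frame of tray between 0.06 and 0.0705 m and y of tin0 in the frame of tray between -0.036 and -0.01 m) or (z of tin0 in the frame of tray between 0.097 and 0.111 m and y of tin0 in the frame of tray between -0.015 and 0.015 m)) and x of tin1 in the frame of tray between -0.016 and 0.016 m and ((z of tin1 in the frame of tray between 0.022 and 0.034 m and y of tin1 in the frame of tray between -0.055 and 0.055 m) or (z of tin1 in the frame of tray between 0.06 and 0.0705 m and y of tin1 in the frame of tray between 0.01 and 0.036 m) or (z of tin1 in the frame of tray between 0.06 and 0.0705 m and y of tin1 in the frame of tray between -0.036 and -0.01 m) or (z of tin1 in the frame of tray between 0.097 and 0.111 m and y of tin1 in the frame of tray between -0.015 and 0.015 m)) and x of tin2 in the frame of tray between -0.016 and 0.016 m and ((z of tin2 in the frame of tray between 0.022 and 0.034 m and y of tin2 in the frame of tray between -0.055 and 0.055 m) or (z of tin2 in the frame of tray between 0.06 and 0.0705 m and y of tin2 in the frame of tray between 0.01 and 0.036 m) or (z of tin2 in the frame of tray between 0.06 and 0.0705 m and y of tin2 in the frame of tray between -0.036 and -0.01 m) or (z of tin2 in the frame of tray between 0.097 and 0.111 m and y of tin2 in the frame of tray between -0.015 and 0.015 m)) and x of tin3 in the frame of tray between -0.016 and 0.016 m and ((z of tin3 in the frame of tray between 0.022 and 0.034 m and y of tin3 in the frame of tray between -0.055 and 0.055 m) or (z of tin3 in the frame of tray between 0.06 and 0.0705 m and y of tin3 in the frame of tray between 0.01 and 0.036 m) or (z of tin3 in the frame of tray between 0.06 and 0.0705 m and y of tin3 in the frame of tray between -0.036 and -0.01 m) or (z of tin3 in the frame of tray between 0.097 and 0.111 m and y of tin3 in the frame of tray between -0.015 and 0.015 m)) and x of tin4 in the frame of tray between -0.016 and 0.016 m and ((z of tin4 in the frame of tray between 0.022 and 0.034 m and y of tin4 in the frame of tray between -0.055 and 0.055 m) or (z of tin4 in the frame of tray between 0.06 and 0.0705 m and y of tin4 in the frame of tray between 0.01 and 0.036 m) or (z of tin4 in the frame of tray between 0.06 and 0.0705 m and y of tin4 in the frame of tray between -0.036 and -0.01 m) or (z of tin4 in the frame of tray between 0.097 and 0.111 m and y of tin4 in the frame of tray between -0.015 and 0.015 m)) and x of tin5 in the frame of tray between -0.016 and 0.016 m and ((z of tin5 in the frame of tray between 0.022 and 0.034 m and y of tin5 in the frame of tray between -0.055 and 0.055 m) or (z of tin5 in the frame of tray between 0.06 and 0.0705 m and y of tin5 in the frame of tray between 0.01 and 0.036 m) or (z of tin5 in the frame of tray between 0.06 and 0.0705 m and y of tin5 in the frame of tray between -0.036 and -0.01 m) or (z of tin5 in the frame of tray between 0.097 and 0.111 m and y of tin5 in the frame of tray between -0.015 and 0.015 m)) and y of tray in the frame of rack below -0.12 m), for 0.2 s.
2. the tray is fully home under the shelf with the pyramid intact (x of tin0 in the frame of tray between -0.016 and 0.016 m and angle between the x axis of each of tin0, tin1, tin2, tin3, tin4, tin5 and the x axis of tray, either way round below 0.15 rad and linear speed of each of tin0, tin1, tin2, tin3, tin4, tin5 below 0.02 m/s and ((z of tin0 in the frame of tray between 0.022 and 0.034 m and y of tin0 in the frame of tray between -0.055 and 0.055 m) or (z of tin0 in the frame of tray between 0.06 and 0.0705 m and y of tin0 in the frame of tray between 0.01 and 0.036 m) or (z of tin0 in the frame of tray between 0.06 and 0.0705 m and y of tin0 in the frame of tray between -0.036 and -0.01 m) or (z of tin0 in the frame of tray between 0.097 and 0.111 m and y of tin0 in the frame of tray between -0.015 and 0.015 m)) and x of tin1 in the frame of tray between -0.016 and 0.016 m and ((z of tin1 in the frame of tray between 0.022 and 0.034 m and y of tin1 in the frame of tray between -0.055 and 0.055 m) or (z of tin1 in the frame of tray between 0.06 and 0.0705 m and y of tin1 in the frame of tray between 0.01 and 0.036 m) or (z of tin1 in the frame of tray between 0.06 and 0.0705 m and y of tin1 in the frame of tray between -0.036 and -0.01 m) or (z of tin1 in the frame of tray between 0.097 and 0.111 m and y of tin1 in the frame of tray between -0.015 and 0.015 m)) and x of tin2 in the frame of tray between -0.016 and 0.016 m and ((z of tin2 in the frame of tray between 0.022 and 0.034 m and y of tin2 in the frame of tray between -0.055 and 0.055 m) or (z of tin2 in the frame of tray between 0.06 and 0.0705 m and y of tin2 in the frame of tray between 0.01 and 0.036 m) or (z of tin2 in the frame of tray between 0.06 and 0.0705 m and y of tin2 in the frame of tray between -0.036 and -0.01 m) or (z of tin2 in the frame of tray between 0.097 and 0.111 m and y of tin2 in the frame of tray between -0.015 and 0.015 m)) and x of tin3 in the frame of tray between -0.016 and 0.016 m and ((z of tin3 in the frame of tray between 0.022 and 0.034 m and y of tin3 in the frame of tray between -0.055 and 0.055 m) or (z of tin3 in the frame of tray between 0.06 and 0.0705 m and y of tin3 in the frame of tray between 0.01 and 0.036 m) or (z of tin3 in the frame of tray between 0.06 and 0.0705 m and y of tin3 in the frame of tray between -0.036 and -0.01 m) or (z of tin3 in the frame of tray between 0.097 and 0.111 m and y of tin3 in the frame of tray between -0.015 and 0.015 m)) and x of tin4 in the frame of tray between -0.016 and 0.016 m and ((z of tin4 in the frame of tray between 0.022 and 0.034 m and y of tin4 in the frame of tray between -0.055 and 0.055 m) or (z of tin4 in the frame of tray between 0.06 and 0.0705 m and y of tin4 in the frame of tray between 0.01 and 0.036 m) or (z of tin4 in the frame of tray between 0.06 and 0.0705 m and y of tin4 in the frame of tray between -0.036 and -0.01 m) or (z of tin4 in the frame of tray between 0.097 and 0.111 m and y of tin4 in the frame of tray between -0.015 and 0.015 m)) and x of tin5 in the frame of tray between -0.016 and 0.016 m and ((z of tin5 in the frame of tray between 0.022 and 0.034 m and y of tin5 in the frame of tray between -0.055 and 0.055 m) or (z of tin5 in the frame of tray between 0.06 and 0.0705 m and y of tin5 in the frame of tray between 0.01 and 0.036 m) or (z of tin5 in the frame of tray between 0.06 and 0.0705 m and y of tin5 in the frame of tray between -0.036 and -0.01 m) or (z of tin5 in the frame of tray between 0.097 and 0.111 m and y of tin5 in the frame of tray between -0.015 and 0.015 m)) and y of tray in the frame of rack between -0.008 and 0.02 m and x of tray in the frame of rack between -0.009 and 0.009 m and angle between the y axis of tray and the y axis of rack, either way round below 0.08 rad and angle between tray's own z axis and vertical below 0.05 rad), for 0.2 s.
At the end, for the whole second after the job is handed in: Tray home (within 8 mm of the stop, between the guides); every tin at rest in it, across the tray within 0.15 rad and 16 mm of its middle line, three below, the rest saddled in the dips between tins; ticket upright on the clear part of the shelf top, within about 30 mm of its middle (all of step 2 and linear speed of each of tray, ticket below 0.02 m/s and x of ticket in the frame of shelf_spot between -0.04 and 0.04 m and y of ticket in the frame of shelf_spot between -0.035 and 0.028 m and z of ticket in the frame of shelf_spot between -0.006 and 0.006 m and angle between ticket's own z axis and vertical below 0.1 rad); the robot touches nothing.
It fails at once if the jar is shoved or knocked over (distance of jar from where it was at the start of the episode above 0.04 m or angle between jar's own z axis and vertical above 0.6 rad).
It fails at once if the coffee is shoved or knocked over (distance of coffee from where it was at the start of the episode above 0.04 m or angle between coffee's own z axis and vertical above 0.6 rad).
It fails at once if the bowl is shoved or knocked over (distance of bowl from where it was at the start of the episode above 0.04 m or angle between bowl's own z axis and vertical above 0.6 rad).
Of tin0, tin1, tin2, tin3, tin4, tin5 only 4 to 6 are there at a start; the rules pass over those that are not, and their reading is None.
At some moment in a run one of ticket, tin0, tin1, tin2, tin3, tin4, tin5 may be knocked a few centimetres aside while the robot is not near it.
Once in a run the grip may slacken for a moment while it holds something.
It also fails if it takes over 210 s, if anything falls off the work surface, if the arm or the gripper's body presses on something with over 40 N, if the wrist force passes 120 N, or if a joint passes its speed limit or range.

## Working session

There is one attempt and no reset: what is moved stays moved. The work goes in short steps, Python scripts to look and compute and a tool call to move; the robot and the scene stay as the last step left them, time stands still between calls to the robot, and variables do not carry over. Pictures are saved under pics/ and viewed, at most 14 in all, crops included, and the job is handed in when it is done.

Besides the shell and the picture viewer there is one more tool, called after "Emit:" as name(argument=value, ...), one argument or row to a line, values as JSON. play_rows: Moves the arm, as the interface text tells. Its arguments: {"type":"object","properties":{"translation":{"type":"array","items":{"type":"array","items":{"type":"number"}}},"delta_rot":{"type":"array","items":{"type":"array","items":{"type":"number"}}},"grip":{"type":"array","items":{"type":"number"}},"squeeze":{"type":"number"}},"required":["translation","delta_rot","grip"]}

```bash
ls; mkdir -p pics
python3 - <<'E'
from plant import r
import cv2
s=r.get_state(); print({k:s[k] for k in('clock','tool_pos','eef_rot','opening')})
for c in('top','side'):
    im=r.snapshot(c); cv2.imwrite(f'pics/{c}0.png',im)
    k=r.get_calibration(c); print(c,k)
    for t in('tin0','tray','tray_grip','rack','shelf_spot','rack_mouth','ticket','jar','coffee','bowl'):
        try:print(t,[(([round(x,3) for x in d['point']]),round(d['confidence'],2)) for d in r.look_for(c,t)])
        except Exception as e:print(t,e)
E
```

```text
pics
{'clock': 0.0, 'tool_pos': array([0.25512944, 0.56999516, 0.3019202 ]), 'eef_rot': array([ 2.08804968e-01,  9.77956880e-01, -9.00502324e-04, -1.24875707e-04]), 'opening': 1.0010701214781175}
top {'intrinsics': array([[361.34559673,   0.        , 323.03772826],
       [  0.        , 361.34559673, 204.50275698],
       [  0.        ,   0.        ,   1.        ]]), 'eye': array([ 0.39198595, -0.04431631,  1.06496314]), 'rotation': array([ 0.05739336, -0.06953694, -0.69707269,  0.71130885])}
tin0 [([0.442, -0.397, 0.039], 0.92), ([0.45, -0.307, 0.041], 0.81), ([0.303, -0.365, 0.043], 0.79), ([0.437, -0.23, 0.041], 0.76), ([0.548, -0.219, 0.038], 0.72), ([0.544, -0.313, 0.039], 0.61), ([0.32, -0.242, 0.045], 0.56), ([0.49, 0.03, 0.006], 0.29)]
tray [([0.492, 0.029, 0.005], 0.88)]
tray_grip [([0.49, 0.027, 0.009], 0.85)]
rack [([0.486, 0.312, 0.162], 0.88)]
shelf_spot [([0.486, 0.313, 0.164], 0.84)]
rack_mouth [([0.487, 0.314, 0.166], 0.82)]
ticket [([0.656, -0.054, 0.011], 0.62), ([0.82, -0.023, 0.022], 0.61), ([0.486, 0.315, 0.163], 0.24)]
jar [([0.706, -0.244, 0.075], 0.92)]
coffee
[... 409 characters left out ...]
), ([0.554, -0.236, 0.043], 0.96), ([0.444, -0.318, 0.039], 0.92), ([0.571, -0.416, 0.038], 0.92), ([0.443, -0.415, 0.034], 0.82), ([0.436, -0.242, 0.035], 0.78), ([0.321, -0.259, 0.041], 0.56), ([0.304, -0.378, 0.035], 0.56)]
tray [([0.491, 0.026, 0.006], 0.71)]
tray_grip [([0.488, 0.03, 0.006], 0.82)]
rack [([0.489, 0.322, 0.167], 0.82)]
shelf_spot [([0.485, 0.32, 0.162], 0.6), ([0.707, -0.26, 0.056], 0.4)]
rack_mouth [([0.484, 0.319, 0.164], 0.77), ([0.492, 0.029, 0.005], 0.31)]
ticket [([0.657, -0.07, 0.009], 0.7)]
jar [([0.708, -0.264, 0.056], 0.88)]
coffee [([0.698, 0.251, 0.067], 0.77), ([0.707, -0.262, 0.058], 0.55), ([0.446, -0.317, 0.043], 0.47)]
bowl [([0.818, -0.01, 0.021], 0.9)]
```

View pics/top0.png

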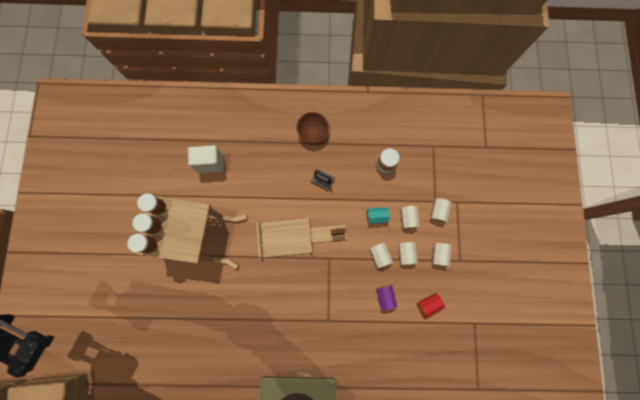

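View pics/side0.png

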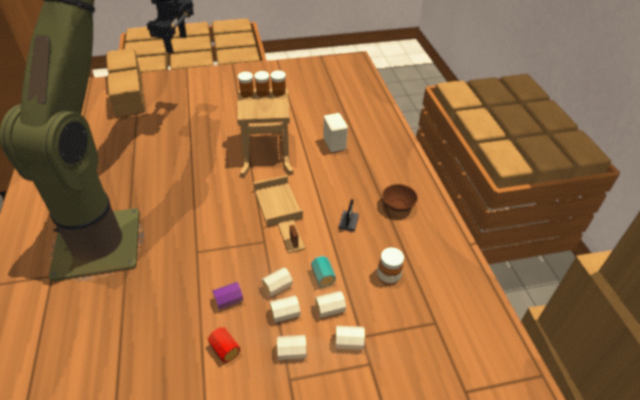

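Top view: the candidates shaped like tins are white at (381,256), (408,254), (442,255), (410,217) and (441,210). The look-alikes are teal (378,215), purple (387,298) and red (432,305). I choose the five white ones, so the pyramid is 3+2. The tray is at (285,238) with its fin at (337,233), the rack is at (180,230), and the ticket is at (322,180). The side view agrees.

```bash
cat > h.py <<'E'
from plant import r
import cv2, numpy as np
from scipy.optimize import minimize
from scipy.spatial.transform import Rotation as R
S=4
def box(x0,x1,y0,y1,z0,z1): return np.array([[x,y,z] for x in(x0,x1) for y in(y0,y1) for z in(z0,z1)])
a=np.deg2rad(22.5+45*np.arange(8)); rr=.022/np.cos(np.pi/8)
TIN=[np.array([[x,rr*np.cos(t),rr*np.sin(t)] for x in(-.03,.03) for t in a])]
TRAY=[box(-.05,.05,-.075,.075,0,.006),box(-.05,.05,.069,.075,0,.032),box(-.05,.05,-.075,-.069,0,.032),box(-.022,.022,-.18,-.07,0,.006),box(-.007,.007,-.175,-.135,.006,.056)]
TICK=[box(-.022,.022,-.03,.03,0,.012),box(-.004,.004,-.027,.027,.012,.064)]
SHELF=[box(-.075,.075,-.07,.085,.145,.163)]
def proj(c,P):
    p=R.from_quat(c['rotation']).inv().apply(P-c['eye']); p=p*[1,-1,-1]
    q=p@np.array(c['intrinsics']).T; return q[:,:2]/q[:,2:]
def ray(c,uv):
    K=np.array(c['intrinsics']); d=np.linalg.solve(K,[uv[0],uv[1],1.])*[1,-1,-1]
    return R.from_quat(c['rotation']).apply(d)
def onplane(c,uv,z):
    d=ray(c,uv); return c['eye']+d*(z-c['eye'][2])/d[2]
def world(M,x,y,yaw,z): return [R.from_euler('z',yaw).apply(m)+[x,y,z] for m in M]
def render(c,parts):
    im=np.zeros((400*S,640*S),np.uint8)
    for P in parts:
        h=cv2.convexHull((((proj(c,P)+.5)*S-.5)*16).astype(np.int32)); cv2.fillConvexPoly(im,h,255,shift=4)
    return cv2.resize(im,(640,400),interpolation=cv2.INTER_AREA)/255.
def iou(cs,ms,parts):
    v=[]
    for c,m in zip(cs,ms):
        g=render(c,parts); v.append(np.minimum(g,m).sum()/max(np.maximum(g,m).sum(),1))
    return np.mean(v)
def fit(cs,ms,M,x,y,z,yaws):
    best=None
    for w in yaws:
        o=minimize(lambda p:-iou(cs,ms,world(M,p[0],p[1],p[2],z)),[x,y,w],method='Nelder-Mead',options=dict(initial_simplex=[[x,y,w],[x+.01,y,w],[x,y+.01,w],[x,y,w+.2]],maxiter=90,xatol=2e-4,fatol=1e-4))
        if best is None or o.fun<best.fun: best=o
    return np.round(best.x,4),round(-best.fun,3)
def white(im,m): # median color of mask pixels
    return np.median(im[m],axis=0)
def go(target,yaw,grasp=.045):
    """target = grasp-point pos; yaw: world angle of tool y (mod pi). prints tool-frame delta and rot"""
    s=r.get_state(); Rt=R.from_quat(s['eef_rot']); p=np.array(s['tool_pos'])
    yv=np.array([np.cos(yaw),np.sin(yaw),0]); 
    out=[]
    for sg in(1,-1):
        y=yv*sg; z=np.array([0,0,-1.]); Rg=R.from_matrix(np.c_[np.cross(y,z),y,z])
        out.append((Rt.inv()*Rg).as_rotvec(degrees=True))
    rv=min(out,key=np.linalg.norm)
    d=Rt.inv().apply(np.array(target)-[0,0,-grasp]-p)
    print('q',np.round(s['q'],2),'pos',np.round(p,4),'t',round(s['clock'],2)); print('delta tool before turn',np.round(d*1000,1),'mm; rot',np.round(rv,2))
    print('delta in final tool axes',np.round(R.from_rotvec(rv,degrees=True).inv().apply(d)*1000,1))
E
python3 - <<'E'
from h import *
print('wristcal',r.get_calibration('wrist'))
cs={};ims={};sil={}
for c in('top','side'):
    ims[c]=r.snapshot(c); cs[c]=r.get_calibration(c)
    for t in('tin0','tray','ticket','rack'):
        sil[c,t]=[(d['confidence'],d['pixels']) for d in r.silhouettes(c,t)]
        print(c,t,[(round(k,2),m.sum(),white(ims[c],m).astype(int).tolist(),np.round(np.argwhere(m).mean(0)[::-1],0).tolist()) for k,m in sil[c,t]])
import pickle; pickle.dump((cs,ims,sil),open('s0.pkl','wb'))
E
```

```text
wristcal {'intrinsics': array([[294.45307881,   0.        , 320.58995409],
       [  0.        , 294.45307881, 197.84555473],
       [  0.        ,   0.        ,   1.        ]]), 'eye': array([0.19230644, 0.59888818, 0.38385474]), 'rotation': array([-0.11304315, -0.07357421,  0.53834587,  0.83186045])}
top tin0 [(0.89, np.int64(392), [164, 187, 196], [441.0, 211.0]), (0.89, np.int64(390), [161, 184, 195], [410.0, 217.0]), (0.72, np.int64(378), [114, 60, 115], [387.0, 297.0]), (0.71, np.int64(322), [162, 185, 194], [381.0, 255.0]), (0.71, np.int64(387), [40, 46, 175], [432.0, 305.0]), (0.7, np.int64(371), [121, 137, 65], [378.0, 215.0]), (0.69, np.int64(341), [165, 189, 199], [441.0, 254.0]), (0.62, np.int64(380), [162, 185, 195], [408.0, 253.0])]
top tray [(0.74, np.int64(2411), [108, 152, 186], [294.0, 237.0])]
top ticket [(0.6, np.int64(292), [54, 61, 67], [322.0, 179.0])]
top rack [(0.85, np.int64(4788), [105, 148, 181], [175.0, 229.0])]
side tin0 [(0.85, np.int64(586), [177, 219, 233], [285.0, 309.0]), (0.85, np.int64(658), [169, 212, 229], [291.0, 347.0]), (0.83, np.int64(609), [176, 218, 232], [330.0, 304.0]), (0.76, np.int64(734), [27, 56, 193], [224.0, 345.0]), (0.66, np.int64(527), [119, 139, 88], [323.0, 272.0]), (0.63, np.int64(520), [131, 69, 137], [228.0, 295.0]), (0.6, np.int64(580), [174, 217, 230], [349.0, 338.0]), (0.6, np.int64(536), [171, 215, 232], [277.0, 282.0])]
side tray [(0.78, np.int64(2237), [92, 159, 216], [280.0, 209.0]), (0.59, np.int64(656), [169, 212, 229], [292.0, 347.0])]
side ticket [(0.75, np.int64(328), [60, 71, 80], [349.0, 219.0])]
side rack [(0.7, np.int64(3561), [63, 108, 150], [263.0, 111.0])]
```

```bash
cat >> h.py <<'E'
def cyl(x,y,rad,z0,z1): return np.array([[x+rad*np.cos(t),y+rad*np.sin(t),z] for t in np.linspace(0,2*np.pi,24) for z in(z0,z1)])
def flare(s): return np.array([[s*x,y,z] for x,y in((.055,-.105),(.061,-.105),(.07,-.135),(.076,-.135)) for z in(0,.018)])
RACK=SHELF+[cyl(x,.055,.022,.163,.227) for x in(-.048,0,.048)]+[box(s*.058-.004,s*.058+.004,-.108,.08,0,.018) for s in(1,-1)]+[flare(1),flare(-1)]
def tins(cs,sil,ims,names=('top','side')):
    """pair white tins in both views, fit; returns list"""
    C={}
    for n in names:
        C[n]=[]
        for k,m in sil[n,'tin0']:
            b,g,rd=white(ims[n],m)
            if m.sum()>60 and rd-b<75 and rd>120 and g>120: 
                v,u=np.argwhere(m).mean(0); C[n].append((onplane(cs[n],(u,v),.03)[:2],m))
    out=[]
    for p,m in C[names[0]]:
        c=[cs[names[0]]];mm=[m];d='-'
        if len(names)>1 and C[names[1]]:
            j=min(C[names[1]],key=lambda q:np.linalg.norm(q[0]-p)); d=round(np.linalg.norm(j[0]-p),3)
            if d<.035: c.append(cs[names[1]]);mm.append(j[1])
        f=fit(c,mm,TIN,p[0],p[1],.022,(0,.6,-.6,1.3)); out.append(f[0]); print('tin',f,len(c),d)
    return out
E
python3 - <<'E'
from h import *
import pickle; cs,ims,sil=pickle.load(open('s0.pkl','rb'))
tins(cs,sil,ims)
c=[cs['top'],cs['side']]
def f2(n,M,x,y,ys):
    m=[sil['top',n][0][1],sil['side',n][0][1]]
    print(n,fit(c,m,M,x,y,0,ys)); print('  top',fit(c[:1],m[:1],M,x,y,0,ys),'side',fit(c[1:],m[1:],M,x,y,0,ys))
f2('tray',TRAY,.49,.03,(0,.1)); f2('rack',RACK,.486,.31,(0,.1,-.1)); f2('ticket',TICK,.657,-.06,(0,.5,1,1.5,2,2.5))
E
```

```text
tin (array([ 0.571 , -0.4067, -0.2572]), np.float64(0.923)) 2 0.007
tin (array([ 0.55  , -0.3149,  0.0616]), np.float64(0.939)) 2 0.007
tin (array([ 0.4391, -0.2293,  0.3596]), np.float64(0.911)) 2 0.007
tin (array([ 0.4435, -0.4042, -0.1317]), np.float64(0.913)) 2 0.008
tin (array([ 0.4456, -0.306 ,  0.0794]), np.float64(0.947)) 2 0.007
tray (array([0.4842, 0.05  , 0.1166]), np.float64(0.963))
  top (array([0.4846, 0.0495, 0.1159]), np.float64(0.966)) side (array([0.4837, 0.0503, 0.1234]), np.float64(0.964))
rack (array([ 0.4866,  0.3051, -0.1238]), np.float64(0.845))
  top (array([ 0.4871,  0.3061, -0.1251]), np.float64(0.928)) side (array([ 0.4852,  0.2963, -0.1252]), np.float64(0.784))
ticket (array([ 0.663 , -0.0574, -0.4099]), np.float64(0.88))
  top (array([ 0.6631, -0.0576,  2.7142]), np.float64(0.905)) side (array([ 0.6636, -0.0563,  2.7274]), np.float64(0.86))
```

Emit:
play_rows(
  translation=[
    [0,0,-0.04],
    [0,0,0],
    [0,0,0],
    [0,0,0],
    [0,0,0],
    [0,0,0],
    [0,0,0],
    [0,0,0],
  ],
  delta_rot=[
    [0,0,0],
    [0,0,9.4],
    [0,0,9.4],
    [0,0,9.4],
    [0,0,9.4],
    [0,0,9.4],
    [0,0,9.4],
    [0,0,9.5],
  ],
  grip=[1,1,1,1,1,1,1,1],
)

```text
clock: 2.6
tool_pos: [0.2551, 0.5705, 0.3428]
eef_rot: [0.709, 0.705, 0.0, -0.0]
contact_force: [0.5, -0.8, -0.0]
opening: 0.999
finger_force: 0.0
```

Run:
```python
from h import *
go([.49,-.27,.3-.045],0)
```

```text
q [-1.3   0.65  0.13  1.53 -0.1   0.97 -1.14] pos [0.2551 0.5705 0.3428] t 2.6
delta tool before turn [-839.3  239.4   42.6] mm; rot [-0.01 -0.01 -0.31]
delta in final tool axes [-840.5  234.9   42.8]
```

Emit:
play_rows(
  translation=[
    [-0.05,0.03,0],
    [-0.06,0.03,0],
    [-0.06,0.03,0],
    [-0.06,0.03,0],
    [-0.06,0.03,0],
    [-0.06,0.02,0],
    [-0.06,0.02,0],
    [-0.06,0.01,0],
    [-0.06,0.01,0],
    [-0.06,0.01,0],
    [-0.06,0.01,0],
    [-0.06,0.005,0],
    [-0.06,0,0],
    [-0.05,0,0],
    [-0.02,0,0.04],
    [0,0,0],
    [0,0,0],
  ],
  delta_rot=[
    [0,0,0],
    [0,0,0],
    [0,0,0],
    [0,0,0],
    [0,0,0],
    [0,0,0],
    [0,0,0],
    [0,0,0],
    [0,0,0],
    [0,0,0],
    [0,0,0],
    [0,0,0],
    [0,0,0],
    [0,0,0],
    [0,0,0],
    [0,0,0],
    [0,0,0],
  ],
  grip=[1,1,1,1,1,1,1,1,1,1,1,1,1,1,1,1,1],
)

```text
clock: 4.72
tool_pos: [0.4821, -0.2504, 0.3034]
eef_rot: [0.707, 0.708, 0.001, -0.0]
contact_force: [0.1, -0.3, -0.0]
opening: 0.999
finger_force: 0.0
```

```bash
cat >> h.py <<'E'
def see(targets,names,save=None):
    cs={};ims={};sil={}
    for c in names:
        cs[c]=r.get_calibration(c); ims[c]=r.snapshot(c)
        if save: cv2.imwrite(f'pics/{c}_{save}.png',ims[c])
        for t in targets: sil[c,t]=[(d['confidence'],d['pixels']) for d in r.silhouettes(c,t)]
    return cs,ims,sil
E
python3 - <<'E'
from h import *
cs,ims,sil=see(['tin0','tray'],['wrist'],'a')
s=r.get_state(); print(s['tool_pos'],s['eef_rot'],s['clock'],np.round(s['q'],2)); c=cs['wrist']
Rt=R.from_quat(s['eef_rot']); print('cam in tool',Rt.inv().apply(c['eye']-s['tool_pos']), (Rt.inv()*R.from_quat(c['rotation'])).as_euler('xyz',degrees=True))
print(len(sil['wrist','tin0']))
tins(cs,sil,ims,('wrist',))
E
```

```text
[ 0.48245907 -0.25041336  0.3039715 ] [0.70629073 0.70792102 0.00075745 0.00081641] 4.875 [ 0.34  0.58  0.09  1.82 -0.07  0.74  0.47]
cam in tool [ 0.06891494 -0.00054711 -0.08064752] [ 1.64588192e+02 -7.28956963e-02  9.01114739e+01]
8
tin (array([ 0.439 , -0.2266,  0.3891]), np.float64(0.963)) 1 -
tin (array([ 0.4451, -0.3039,  0.0807]), np.float64(0.975)) 1 -
tin (array([ 0.4445, -0.3972, -0.0509]), np.float64(0.484)) 1 -
tin (array([ 0.5683, -0.3911,  0.5169]), np.float64(0.419)) 1 -
tin (array([ 0.549 , -0.3123,  0.0808]), np.float64(0.967)) 1 -
```

View pics/wrist_a.png

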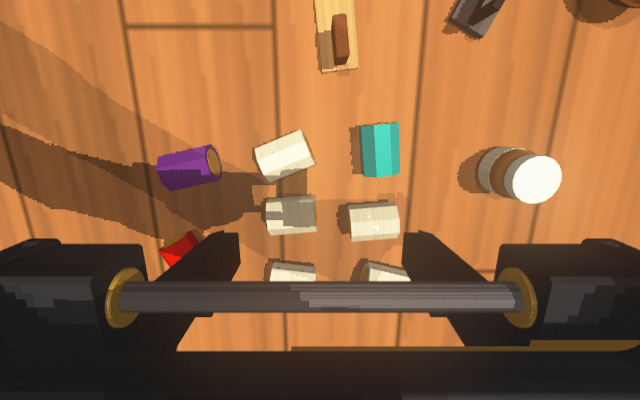

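The wrist picture shows white tins at (285,155), (291,213), (373,220), (293,272) and (388,272). Purple (190,167), red (180,250) and teal (380,150) are the look-alikes. I pick the tin at (285,155) first.

Emit:
play_rows(
  translation=[
    [0.0234,-0.0435,0],
    [0,0,0],
    [0,0,0],
    [0,0,0.05],
    [0,0,0.06],
    [0,0,0.06],
    [0,0,0.04],
    [0,0,0.023],
    [0,0,0],
    [0,0,0],
    [0,0,0],
    [0,0,0],
    [0,0,0],
    [0,0,0],
    [0,0,0],
    [0,0,0],
    [0,0,-0.02],
    [0,0,-0.04],
    [0,0,-0.04],
    [0,0,0],
  ],
  delta_rot=[
    [0,0,-7],
    [0,0,-7.5],
    [0,0,-7.6],
    [0,0,0],
    [0,0,0],
    [0,0,0],
    [0,0,0],
    [0,0,0],
    [0,0,0],
    [0,0,0],
    [0,0,0],
    [0,0,0],
    [0,0,0],
    [0,0,0],
    [0,0,0],
    [0,0,0],
    [0,0,0],
    [0,0,0],
    [0,0,0],
    [0,0,0],
  ],
  grip=[1,1,1,1,1,1,1,1,1,-1,-1,-1,-1,-1,-1,-1,-1,-1,-1,-1],
  squeeze=20,
)

```text
clock: 7.38
tool_pos: [0.4391, -0.229, 0.1722]
eef_rot: [0.559, 0.829, 0.001, 0.003]
contact_force: [0.2, 0.2, -1.0]
opening: 0.682
finger_force: 2.0
```

```bash
cat >> h.py <<'E'
TR=np.array([.4842,.0500,.1166])
def slot(y,z,x=0,T=TR):
    p=R.from_euler('z',T[2]).apply([x,y,0])+[T[0],T[1],z]; return p
E
python3 - <<'E'
from h import *
print(r.get_state()['finger_force'])
for y in(.0455,0,-.0455): print(y,slot(y,.032)); go(slot(y,.032),TR[2])
E
```

```text
1.999963163798384
0.0455 [0.47890671 0.09519105 0.032     ]
q [ 0.4   0.74 -0.02  2.07  0.05  0.32  0.72] pos [ 0.4391 -0.229   0.1722] t 7.38
delta tool before turn [285.8 158.3  94.7] mm; rot [ 0.25  0.19 15.39]
delta in final tool axes [317.3  77.3  95.2]
0 [0.4842 0.05   0.032 ]
q [ 0.4   0.74 -0.02  2.07  0.05  0.32  0.72] pos [ 0.4391 -0.229   0.1722] t 7.38
delta tool before turn [242.  146.3  94.8] mm; rot [ 0.25  0.19 15.39]
delta in final tool axes [271.8  77.3  95.2]
-0.0455 [0.48949329 0.00480895 0.032     ]
q [ 0.4   0.74 -0.02  2.07  0.05  0.32  0.72] pos [ 0.4391 -0.229   0.1722] t 7.38
delta tool before turn [198.1 134.2  94.9] mm; rot [ 0.25  0.19 15.39]
delta in final tool axes [226.3  77.3  95.2]
```

Emit:
play_rows(
  translation=[
    [0,0,0],
    [0,0,0],
    [0,0,0],
  ],
  delta_rot=[
    [0,0,0],
    [0,0,0],
    [0,0,0],
  ],
  grip=[-1,-1,-1],
  squeeze=25,
)

```text
clock: 7.75
tool_pos: [0.4376, -0.2281, 0.1688]
eef_rot: [0.559, 0.829, -0.0, -0.001]
contact_force: [-0.3, -0.1, -1.5]
opening: 0.681
finger_force: 25.0
```

Run:
```python
from h import *
cs,ims,sil=see(['tin0','tray'],['wrist'],'b')
print(r.get_state()['finger_force'],r.get_state()['opening'],r.get_state()['contact_force'])
m=[d for d in sil['wrist','tray']]; print([(k,x.sum()) for k,x in m])
if m: print(fit([cs['wrist']],[m[0][1]],TRAY,.484,.05,0,(.117,)))
```

```text
24.99994743615389 0.6777544035700807 [-0.00598413 -0.22562815 -1.1860416 ]
[(0.76, np.int64(8405))]
(array([0.4848, 0.0514, 0.1061]), np.float64(0.974))
```

View pics/wrist_b.png

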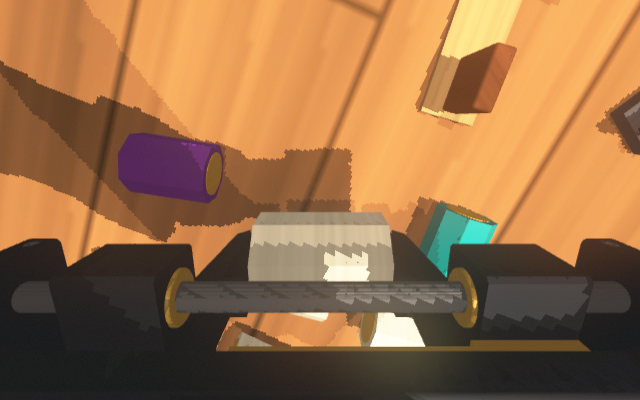

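The tin is held level at (320,245). The other white tins show behind at (300,315) and (390,330). The grip force dipped to 2 N, so the slackening event may have happened; I check the tin's height in the hand.

Run:
```python
from h import *
cs,ims,sil=see(['tin0'],['wrist']); c=cs['wrist']; s=r.get_state(); Rt=R.from_quat(s['eef_rot'])
for k,m in sil['wrist','tin0']:
    v,u=np.argwhere(m).mean(0)
    if abs(u-320)<40 and abs(v-240)<40:
        print(k,m.sum(),np.ptp(np.argwhere(m),axis=0),np.argwhere(m).min(0),np.argwhere(m).max(0))
for d in(.04,.045,.049,.053,.058):
  for th in(0,):
    P=TIN[0][:,[1,0,2]]*[1,1,-1]+[0,0,d]; q=proj(c,Rt.apply(P)+s['tool_pos']); print(d,np.round(q.min(0)),np.round(q.max(0)))
go(slot(0,.032,T=[.4845,.0505,.112]),.112)
go(slot(.0455,.032,T=[.4845,.0505,.112]),.112)
```

```text
0.82 9706 [ 70 146] [211 247] [281 393]
0.04 [242. 221.] [401. 327.]
0.045 [245. 217.] [397. 320.]
0.049 [248. 215.] [395. 314.]
0.053 [250. 212.] [393. 309.]
0.058 [253. 209.] [390. 303.]
q [ 0.4   0.75 -0.02  2.07  0.05  0.32  0.72] pos [ 0.4379 -0.2283  0.1694] t 8.0
delta tool before turn [240.8 148.   92.5] mm; rot [-0.02 -0.02 15.67]
delta in final tool axes [271.8  77.4  92.4]
q [ 0.4   0.75 -0.02  2.07  0.05  0.32  0.72] pos [ 0.4379 -0.2283  0.1694] t 8.0
delta tool before turn [284.6 160.3  92.5] mm; rot [-0.02 -0.02 15.67]
delta in final tool axes [317.3  77.4  92.4]
```

Emit:
play_rows(
  translation=[
    [0,0,-0.01],
    [0,0,0],
    [0.04,0.0125,0],
    [0.06,0.013,0],
    [0.06,0.013,0],
    [0.06,0.013,0],
    [0.06,0.013,0],
    [0.0373,0.0129,0],
    [0,0,0.03],
    [0,0,0.03],
    [0,0,0.025],
    [0,0,0.0145],
    [0,0,0],
    [0,0,0],
  ],
  delta_rot=[
    [0,0,7.8],
    [0,0,7.9],
    [0,0,0],
    [0,0,0],
    [0,0,0],
    [0,0,0],
    [0,0,0],
    [0,0,0],
    [0,0,0],
    [0,0,0],
    [0,0,0],
    [0,0,0],
    [0,0,0],
    [0,0,0],
  ],
  grip=[-1,-1,-1,-1,-1,-1,-1,-1,-1,-1,-1,-1,-1,-1],
)

```text
clock: 9.75
tool_pos: [0.48, 0.0957, 0.0809]
eef_rot: [0.667, 0.745, 0.0, 0.0]
contact_force: [1.1, 0.5, -1.7]
opening: 0.676
finger_force: 25.0
```

Run:
```python
from h import *
go(slot(.0455,.035,T=[.4844,.0506,.112]),.112)
print(r.get_state()['finger_force'],r.get_state()['opening'],r.get_state()['contact_force'])
```

```text
q [-0.32  0.93  0.04  2.11 -0.31  0.11  0.13] pos [0.48   0.0957 0.0809] t 9.75
delta tool before turn [ 0.2 -0.7  0.9] mm; rot [ 0.06 -0.01 -0.03]
delta in final tool axes [ 0.2 -0.7  0.9]
25.000069309026003 0.6756380281567699 [ 1.06501755  0.49528596 -1.677199  ]
```

Emit:
play_rows(
  translation=[
    [0,-0.0005,0.001],
    [0,0,0],
    [0,0,0],
    [0,0,0],
    [0,0,-0.03],
    [0,0,-0.05],
    [0,0,-0.06],
    [-0.04,0,-0.04],
    [-0.06,0,0],
    [-0.06,0,0],
    [-0.06,0,0],
    [-0.06,0,0],
    [-0.05,0,0],
    [0,0,0],
  ],
  delta_rot=[
    [0,0,0],
    [0,0,0],
    [0,0,0],
    [0,0,0],
    [0,0,0],
    [0,0,0],
    [0,0,0],
    [0,0,0],
    [0,0,0],
    [0,0,0],
    [0,0,0],
    [0,0,0],
    [0,0,0],
    [0,0,0],
  ],
  grip=[-1,1,1,1,1,1,1,1,1,1,1,1,1,1],
)

```text
clock: 11.5
tool_pos: [0.5148, -0.2379, 0.2593]
eef_rot: [0.67, 0.743, -0.001, 0.001]
contact_force: [-0.4, -0.2, -0.1]
opening: 0.999
finger_force: 0.0
```

Run:
```python
from h import *
cs,ims,sil=see(['tin0'],['top','wrist'],'c')
t=tins(cs,sil,ims,('wrist',))
print(r.get_state()['tool_pos'])
t=tins(cs,sil,ims,('top',))
go([.4451,-.3045,.026],.08)
```

```text
tin (array([ 0.4451, -0.3035,  0.0884]), np.float64(0.818)) 1 -
tin (array([ 0.4369, -0.4243, -0.3644]), np.float64(0.362)) 1 -
tin (array([ 0.5489, -0.3126,  0.11  ]), np.float64(0.951)) 1 -
tin (array([ 0.571 , -0.4065, -0.2196]), np.float64(0.679)) 1 -
[ 0.51583275 -0.23046586  0.25896393]
tin (array([0.4801, 0.0955, 0.1223]), np.float64(0.955)) 1 -
q [ 0.25  0.67  0.15  1.81 -0.15  0.68  0.6 ] pos [ 0.5158 -0.2305  0.259 ] t 11.7
delta tool before turn [-65.9 -78.6 187.9] mm; rot [-0.03 -0.1   1.94]
delta in final tool axes [-68.1 -76.4 188. ]
```

Emit:
play_rows(
  translation=[
    [0,0,0],
    [-0.035,-0.038,0],
    [-0.0331,-0.0384,0.03],
    [0,0,0.06],
    [0,0,0.055],
    [0,0,0.03],
    [0,0,0.013],
    [0,0,0],
    [0,0,0],
    [0,0,0],
    [0,0,0],
    [0,0,0],
    [0,0,0],
    [0,0,0],
    [0,0,-0.02],
    [0,0,-0.04],
    [0,0,-0.05],
    [0,0,0],
    [0,0,0],
  ],
  delta_rot=[
    [0,0,1.9],
    [0,0,0],
    [0,0,0],
    [0,0,0],
    [0,0,0],
    [0,0,0],
    [0,0,0],
    [0,0,0],
    [0,0,0],
    [0,0,0],
    [0,0,0],
    [0,0,0],
    [0,0,0],
    [0,0,0],
    [0,0,0],
    [0,0,0],
    [0,0,0],
    [0,0,0],
    [0,0,0],
  ],
  grip=[1,1,1,1,1,1,1,1,1,-1,-1,-1,-1,-1,-1,-1,-1,-1,-1],
  squeeze=25,
)

```text
clock: 14.08
tool_pos: [0.4448, -0.3059, 0.1814]
eef_rot: [0.679, 0.734, 0.0, -0.0]
contact_force: [1.2, 0.0, -0.6]
opening: 0.683
finger_force: 25.0
```

```bash
cat >> h.py <<'E'
def held():
    cs,ims,sil=see(['tin0'],['wrist']); c=cs['wrist']; s=r.get_state(); Rt=R.from_quat(s['eef_rot'])
    print('force',round(s['finger_force'],1),'open',round(s['opening'],3))
    for k,m in sil['wrist','tin0']:
        v,u=np.argwhere(m).mean(0)
        if abs(u-320)<40 and abs(v-240)<50: print('held',round(k,2),np.argwhere(m).min(0),np.argwhere(m).max(0))
    for d in(.045,.049,.053):
        P=TIN[0][:,[1,0,2]]*[1,1,-1]+[0,0,d]; q=proj(c,Rt.apply(P)+s['tool_pos']); print(d,np.round(q.min(0))[::-1],np.round(q.max(0))[::-1])
E
python3 - <<'E'
from h import *
held()
go(slot(0,.034,T=[.4844,.0506,.112]),.112)
E
```

```text
force 25.0 open 0.676
held 0.62 [209 248] [280 392]
0.045 [215. 245.] [317. 396.]
0.049 [213. 248.] [312. 393.]
0.053 [210. 250.] [307. 391.]
q [ 0.45  0.77  0.1   1.94 -0.17  0.45  0.76] pos [ 0.4444 -0.3057  0.1803] t 14.18
delta tool before turn [351.9  68.  101.7] mm; rot [-0.1  -0.09 -1.92]
delta in final tool axes [349.6  79.6 101.3]
```

Emit:
play_rows(
  translation=[
    [0,0,0],
    [0.04,0.0136,0],
    [0.06,0.0136,0],
    [0.06,0.0136,0],
    [0.06,0.0136,0],
    [0.06,0.0136,0],
    [0.05,0.0116,0],
    [0.0196,0,0],
    [0,0,0.03],
    [0,0,0.04],
    [0,0,0.02],
    [0,0,0.0113],
    [0,0,0],
    [0,0,0],
    [0,0,0],
    [0,0,0],
    [0,0,0],
    [0,0,0],
    [0,0,-0.03],
    [0,0,-0.05],
  ],
  delta_rot=[
    [0,0,-1.9],
    [0,0,0],
    [0,0,0],
    [0,0,0],
    [0,0,0],
    [0,0,0],
    [0,0,0],
    [0,0,0],
    [0,0,0],
    [0,0,0],
    [0,0,0],
    [0,0,0],
    [0,0,0],
    [0,0,0],
    [0,0,0],
    [0,0,0],
    [0,0,0],
    [0,0,0],
    [0,0,0],
    [0,0,0],
  ],
  grip=[-1,-1,-1,-1,-1,-1,-1,-1,-1,-1,-1,-1,-1,-1,-1,1,1,1,1,1],
)

```text
clock: 16.68
tool_pos: [0.4844, 0.05, 0.1597]
eef_rot: [0.667, 0.745, -0.001, -0.001]
contact_force: [1.0, 0.0, 0.2]
opening: 1.001
finger_force: 0.0
```

Emit:
play_rows(
  translation=[
    [0,0,-0.06],
    [-0.04,0.02,-0.03],
    [-0.06,0.02,-0.01],
    [-0.06,0,0],
    [-0.06,0,0],
    [-0.06,0,0],
    [-0.02,0,0],
    [0,0,0],
    [0,0,0],
  ],
  delta_rot=[
    [0,0,0],
    [0,0,0],
    [0,0,0],
    [0,0,0],
    [0,0,0],
    [0,0,0],
    [0,0,0],
    [0,0,0],
    [0,0,0],
  ],
  grip=[1,1,1,1,1,1,1,1,1],
)

```text
clock: 17.8
tool_pos: [0.5579, -0.2394, 0.2593]
eef_rot: [0.665, 0.746, 0.001, -0.001]
contact_force: [0.3, 0.1, 0.1]
opening: 1.001
finger_force: 0.0
```

Run:
```python
from h import *
cs,ims,sil=see(['tin0','tray'],['top','side','wrist'],'d')
t=tins(cs,sil,ims,('wrist',)); print()
t=tins(cs,sil,ims,('top','side'))
go([.549,-.3125,.026],.09)
```

```text
tin (array([ 0.5495, -0.3128,  0.1135]), np.float64(0.963)) 1 -
tin (array([ 0.5706, -0.4169, -0.2288]), np.float64(0.427)) 1 -
tin (array([ 0.466 , -0.4497, -0.2578]), np.float64(0.08)) 1 -

tin (array([0.4859, 0.0509, 0.1221]), np.float64(0.793)) 2 0.006
tin (array([0.4801, 0.0961, 0.1023]), np.float64(0.789)) 2 0.006
q [ 0.19  0.73  0.25  1.68 -0.24  0.76  0.67] pos [ 0.5578 -0.242   0.2597] t 18.25
delta tool before turn [-69.1 -16.6 188.7] mm; rot [ 0.   -0.    1.26]
delta in final tool axes [-69.5 -15.1 188.7]
```

Emit:
play_rows(
  translation=[
    [0,0,0],
    [-0.035,-0.008,0],
    [-0.0345,-0.0072,0.03],
    [0,0,0.06],
    [0,0,0.055],
    [0,0,0.03],
    [0,0,0.0135],
    [0,0,0],
    [0,0,0],
    [0,0,0],
    [0,0,0],
    [0,0,0],
    [0,0,0],
    [0,0,0],
    [0,0,-0.02],
    [0,0,-0.04],
    [0,0,-0.05],
    [0,0,0],
    [0,0,0],
  ],
  delta_rot=[
    [0,0,0.8],
    [0,0,0],
    [0,0,0],
    [0,0,0],
    [0,0,0],
    [0,0,0],
    [0,0,0],
    [0,0,0],
    [0,0,0],
    [0,0,0],
    [0,0,0],
    [0,0,0],
    [0,0,0],
    [0,0,0],
    [0,0,0],
    [0,0,0],
    [0,0,0],
    [0,0,0],
    [0,0,0],
  ],
  grip=[1,1,1,1,1,1,1,1,1,-1,-1,-1,-1,-1,-1,-1,-1,-1,-1],
)

```text
clock: 20.62
tool_pos: [0.5491, -0.3126, 0.1814]
eef_rot: [0.672, 0.741, 0.0, -0.0]
contact_force: [-0.7, 0.5, -1.3]
opening: 0.68
finger_force: 25.0
```

Run:
```python
from h import *
held()
go(slot(-.0455,.034,T=[.4844,.0506,.112]),.112)
```

```text
force 25.0 open 0.676
held 0.95 [213 247] [281 393]
0.045 [215. 245.] [317. 395.]
0.049 [212. 247.] [311. 393.]
0.053 [210. 250.] [306. 391.]
q [ 0.33  0.86  0.21  1.65 -0.26  0.65  0.78] pos [ 0.5486 -0.3123  0.18  ] t 20.73
delta tool before turn [321.7 -27.6 101.7] mm; rot [-0.12 -0.1  -0.82]
delta in final tool axes [322.3 -23.2 101. ]
```

Emit:
play_rows(
  translation=[
    [0,0,0],
    [0.04,-0.004,0],
    [0.06,-0.004,0],
    [0.06,-0.004,0],
    [0.06,-0.004,0],
    [0.06,-0.004,0],
    [0.0423,-0.0032,0],
    [0,0,0],
    [0,0,0.03],
    [0,0,0.04],
    [0,0,0.02],
    [0,0,0.011],
    [0,0,0],
    [0,0,0],
    [0,0,0],
    [0,0,0],
    [0,0,0],
    [0,0,0],
    [0,0,-0.03],
    [0,0,-0.05],
  ],
  delta_rot=[
    [0,0,-0.8],
    [0,0,0],
    [0,0,0],
    [0,0,0],
    [0,0,0],
    [0,0,0],
    [0,0,0],
    [0,0,0],
    [0,0,0],
    [0,0,0],
    [0,0,0],
    [0,0,0],
    [0,0,0],
    [0,0,0],
    [0,0,0],
    [0,0,0],
    [0,0,0],
    [0,0,0],
    [0,0,0],
    [0,0,0],
  ],
  grip=[-1,-1,-1,-1,-1,-1,-1,-1,-1,-1,-1,-1,-1,-1,-1,1,1,1,1,1],
)

```text
clock: 23.22
tool_pos: [0.4898, 0.0046, 0.1601]
eef_rot: [0.667, 0.745, -0.001, -0.001]
contact_force: [0.3, -0.3, 0.4]
opening: 1.001
finger_force: 0.0
```

Emit:
play_rows(
  translation=[
    [0,0,-0.06],
    [-0.05,0,-0.03],
    [-0.06,0,-0.02],
    [-0.06,0,0],
    [-0.06,-0.01,0],
    [-0.06,-0.01,0],
    [-0.05,-0.02,0],
    [0,0,0],
    [0,0,0],
  ],
  delta_rot=[
    [0,0,0],
    [0,0,0],
    [0,0,0],
    [0,0,0],
    [0,0,0],
    [0,0,0],
    [0,0,0],
    [0,0,0],
    [0,0,0],
  ],
  grip=[1,1,1,1,1,1,1,1,1],
)

```text
clock: 24.35
tool_pos: [0.4883, -0.3362, 0.2697]
eef_rot: [0.667, 0.745, 0.0, -0.001]
contact_force: [-0.1, 0.6, -0.2]
opening: 1.0
finger_force: 0.0
```

Run:
```python
from h import *
cs,ims,sil=see(['tin0','tray'],['top','side','wrist'],'e')
t=tins(cs,sil,ims,('wrist',)); print()
t=tins(cs,sil,ims,('top','side'))
for n in('top','side'): print([(round(k,2),m.sum(),np.argwhere(m).mean(0)[::-1].round()) for k,m in sil[n,'tray']])
cv2.imwrite('pics/e2.png',np.hstack([cv2.resize(ims['top'][170:300,200:360],None,fx=2.4,fy=2.4),cv2.resize(ims['side'][150:280,230:390],None,fx=2.4,fy=2.4)]))
go([.4435,-.403,.026],-.13)
```

```text
tin (array([ 0.4433, -0.4015, -0.1225]), np.float64(0.971)) 1 -

tin (array([0.4861, 0.0507, 0.1322]), np.float64(0.715)) 2 0.009
tin (array([0.4902, 0.0045, 0.1041]), np.float64(0.62)) 2 0.018
tin (array([0.4791, 0.0967, 0.0538]), np.float64(0.754)) 2 0.004
tin (array([ 0.4433, -0.4041, -0.13  ]), np.float64(0.608)) 2 0.021
[(0.96, np.int64(1231), array([303., 237.]))]
[(0.86, np.int64(545), array([269., 212.]))]
q [ 0.37  0.7   0.28  1.71 -0.26  0.76  0.89] pos [ 0.4887 -0.3364  0.2699] t 24.8
delta tool before turn [-61.2 -52.4 198.9] mm; rot [ 0.000e+00 -1.000e-02  1.389e+01]
delta in final tool axes [-71.9 -36.2 198.9]
```

View pics/e2.png

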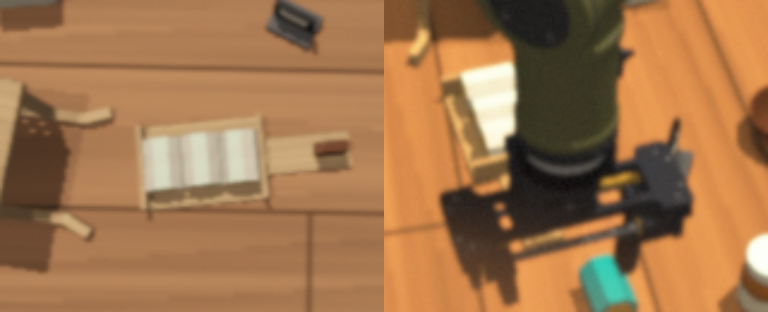

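Left: the three white tins lie in a row in the tray at (150–250,155) of the crop. Right: the arm hides most of the tray. Next, tin D.

Emit:
play_rows(
  translation=[
    [0,0,0],
    [0,0,0],
    [-0.035,-0.0182,0],
    [-0.036,-0.0182,0.03],
    [0,0,0.06],
    [0,0,0.06],
    [0,0,0.035],
    [0,0,0.014],
    [0,0,0],
    [0,0,0],
    [0,0,0],
    [0,0,0],
    [0,0,0],
    [0,0,0],
    [0,0,0],
    [0,0,-0.03],
    [0,0,-0.06],
    [0,0,-0.05],
    [0,0,0],
    [0,0,0],
  ],
  delta_rot=[
    [0,0,6.8],
    [0,0,6.8],
    [0,0,0],
    [0,0,0],
    [0,0,0],
    [0,0,0],
    [0,0,0],
    [0,0,0],
    [0,0,0],
    [0,0,0],
    [0,0,0],
    [0,0,0],
    [0,0,0],
    [0,0,0],
    [0,0,0],
    [0,0,0],
    [0,0,0],
    [0,0,0],
    [0,0,0],
    [0,0,0],
  ],
  grip=[1,1,1,1,1,1,1,1,1,-1,-1,-1,-1,-1,-1,-1,-1,-1,-1,-1],
)

```text
clock: 27.3
tool_pos: [0.4431, -0.4019, 0.2101]
eef_rot: [0.75, 0.661, 0.0, -0.001]
contact_force: [0.5, 0.1, -1.6]
opening: 0.682
finger_force: 25.0
```

Run:
```python
from h import *
held()
go(slot(.0228,.0745,T=[.4844,.0506,.112]),.112)
```

```text
force 25.0 open 0.679
held 0.93 [210 248] [281 392]
0.045 [216. 245.] [317. 396.]
0.049 [213. 248.] [312. 394.]
0.053 [211. 250.] [307. 392.]
q [ 0.49  0.8   0.3   1.75 -0.36  0.65  0.87] pos [ 0.4428 -0.4018  0.2092] t 27.4
delta tool before turn [476.  -20.5  90.8] mm; rot [ -0.14  -0.15 -13.61]
delta in final tool axes [467.7  91.9  89.7]
```

Emit:
play_rows(
  translation=[
    [0,0,0],
    [0,0,0],
    [0.04,0.01,0],
    [0.06,0.012,0],
    [0.06,0.012,0],
    [0.06,0.012,0],
    [0.06,0.012,0],
    [0.06,0.012,0],
    [0.06,0.012,0],
    [0.06,0.0099,0],
    [0.0077,0,0],
    [0,0,0.03],
    [0,0,0.03],
    [0,0,0.02],
    [0,0,0.0097],
    [0,0,0],
    [0,0,0],
  ],
  delta_rot=[
    [0,0,-6.8],
    [0,0,-6.8],
    [0,0,0],
    [0,0,0],
    [0,0,0],
    [0,0,0],
    [0,0,0],
    [0,0,0],
    [0,0,0],
    [0,0,0],
    [0,0,0],
    [0,0,0],
    [0,0,0],
    [0,0,0],
    [0,0,0],
    [0,0,0],
    [0,0,0],
  ],
  grip=[-1,-1,-1,-1,-1,-1,-1,-1,-1,-1,-1,-1,-1,-1,-1,-1,-1],
)

```text
clock: 29.52
tool_pos: [0.4829, 0.0719, 0.1216]
eef_rot: [0.667, 0.745, 0.0, 0.0]
contact_force: [0.6, -0.0, -0.8]
opening: 0.68
finger_force: 25.0
```

Run:
```python
from h import *
go(slot(.0228,.0745,T=[.4844,.0506,.112]),.112)
print(r.get_state()['contact_force'],r.get_state()['finger_force'])
```

```text
q [-0.34  0.85  0.16  2.11 -0.58  0.22  0.44] pos [0.4829 0.0719 0.1216] t 29.52
delta tool before turn [ 1.5 -0.9  2.1] mm; rot [ 0.04  0.02 -0.05]
delta in final tool axes [ 1.5 -0.9  2.1]
[ 0.59344311 -0.02321016 -0.81252582] 24.99566935817711
```

Not yet touching; adjust, lower gently, release.

Emit:
play_rows(
  translation=[
    [0.0015,-0.001,0.0015],
    [0,0,0.0015],
    [0,0,0],
    [0,0,0],
  ],
  delta_rot=[
    [0,0,0],
    [0,0,0],
    [0,0,0],
    [0,0,0],
  ],
  grip=[-1,-1,-1,-1],
)

```text
clock: 30.02
tool_pos: [0.4815, 0.0737, 0.1183]
eef_rot: [0.667, 0.745, 0.0, 0.0]
contact_force: [-0.7, 0.0, -0.9]
opening: 0.68
finger_force: 25.0
```

Run:
```python
from h import *
go(slot(.0228,.0745,T=[.4844,.0506,.112]),.112)
print(r.get_state()['contact_force'],r.get_state()['finger_force'])
```

```text
q [-0.34  0.86  0.15  2.12 -0.58  0.21  0.44] pos [0.4815 0.0737 0.1183] t 30.02
delta tool before turn [-0.5  0.3 -1.2] mm; rot [ 0.01 -0.   -0.02]
delta in final tool axes [-0.5  0.3 -1.2]
[-0.65951562  0.01329161 -0.90319605] 24.99563718389254
```

Emit:
play_rows(
  translation=[
    [0,0,0],
    [0,0,0],
    [0,0,0],
    [0,0,0],
    [0,0,-0.02],
    [0,0,-0.05],
    [0,0,-0.05],
    [-0.04,0.005,-0.03],
    [-0.06,0.005,0],
    [-0.06,0.005,0],
    [-0.06,0.005,0],
    [-0.06,0.01,0],
    [-0.06,0.01,0],
    [-0.06,0.01,0],
    [0,0,0],
    [0,0,0],
  ],
  delta_rot=[
    [0,0,0],
    [0,0,0],
    [0,0,0],
    [0,0,0],
    [0,0,0],
    [0,0,0],
    [0,0,0],
    [0,0,0],
    [0,0,0],
    [0,0,0],
    [0,0,0],
    [0,0,0],
    [0,0,0],
    [0,0,0],
    [0,0,0],
    [0,0,0],
  ],
  grip=[1,1,1,1,1,1,1,1,1,1,1,1,1,1,1,1],
)

```text
clock: 32.02
tool_pos: [0.5754, -0.3175, 0.2676]
eef_rot: [0.667, 0.745, 0.0, -0.001]
contact_force: [-0.5, 0.5, 0.3]
opening: 0.998
finger_force: 0.0
```

Run:
```python
from h import *
cs,ims,sil=see(['tin0'],['top','side','wrist'],'f')
t=tins(cs,sil,ims,('wrist',))
cv2.imwrite('pics/f2.png',np.hstack([cv2.resize(ims['top'][170:300,200:360],None,fx=2.4,fy=2.4),cv2.resize(ims['side'][150:280,230:390],None,fx=2.4,fy=2.4)]))
go([.571,-.4065,.026],-.25)
```

```text
tin (array([ 0.5714, -0.4042, -0.2607]), np.float64(0.973)) 1 -
q [ 0.24  0.8   0.37  1.51 -0.34  0.89  0.84] pos [ 0.576  -0.317   0.2684] t 32.33
delta tool before turn [-88.5 -15.1 197.3] mm; rot [ 0.   -0.04 20.81]
delta in final tool axes [-88.   17.3 197.4]
```

View pics/f2.png

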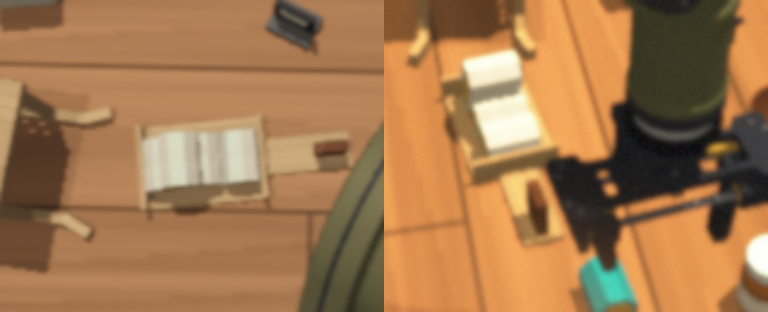

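The upper tin sits in the rear dip (side crop, 490,75). The last tin comes next.

Emit:
play_rows(
  translation=[
    [0,0,0],
    [0,0,0],
    [-0.043,0.0086,0],
    [-0.0435,0.0086,0.03],
    [0,0,0.06],
    [0,0,0.06],
    [0,0,0.033],
    [0,0,0.0145],
    [0,0,0],
    [0,0,0],
    [0,0,0],
    [0,0,0],
    [0,0,0],
    [0,0,0],
    [0,0,0],
    [0,0,-0.03],
    [0,0,-0.06],
    [0,0,-0.05],
    [0,0,0],
    [0,0,0],
  ],
  delta_rot=[
    [0,0,10.6],
    [0,0,10.6],
    [0,0,0],
    [0,0,0],
    [0,0,0],
    [0,0,0],
    [0,0,0],
    [0,0,0],
    [0,0,0],
    [0,0,0],
    [0,0,0],
    [0,0,0],
    [0,0,0],
    [0,0,0],
    [0,0,0],
    [0,0,0],
    [0,0,0],
    [0,0,0],
    [0,0,0],
    [0,0,0],
  ],
  grip=[1,1,1,1,1,1,1,1,1,-1,-1,-1,-1,-1,-1,-1,-1,-1,-1,-1],
)

```text
clock: 34.83
tool_pos: [0.5698, -0.4055, 0.2097]
eef_rot: [0.792, 0.61, 0.0, -0.001]
contact_force: [0.1, 1.3, -1.8]
opening: 0.677
finger_force: 25.0
```

Run:
```python
from h import *
held()
go(slot(-.0230,.0745,T=[.4844,.0506,.112]),.112)
```

```text
force 25.0 open 0.678
held 0.83 [209 249] [280 392]
0.045 [215. 246.] [317. 396.]
0.049 [213. 248.] [312. 394.]
0.053 [210. 250.] [307. 391.]
q [ 0.35  0.94  0.44  1.41 -0.46  0.89  0.66] pos [ 0.5695 -0.4053  0.2085] t 34.92
delta tool before turn [ 397.4 -190.1   90.5] mm; rot [ -0.18  -0.15 -21.22]
delta in final tool axes [439.5 -33.6  89. ]
```

Emit:
play_rows(
  translation=[
    [0,0,0],
    [0,0,0],
    [0.04,-0.0036,0],
    [0.06,-0.005,0],
    [0.06,-0.005,0],
    [0.06,-0.005,0],
    [0.06,-0.005,0],
    [0.06,-0.005,0],
    [0.06,-0.005,0],
    [0.0395,0,0],
    [0,0,0],
    [0,0,0.03],
    [0,0,0.03],
    [0,0,0.02],
    [0,0,0.009],
    [0,0,0],
    [0,0,0],
  ],
  delta_rot=[
    [0,0,-10.6],
    [0,0,-10.6],
    [0,0,0],
    [0,0,0],
    [0,0,0],
    [0,0,0],
    [0,0,0],
    [0,0,0],
    [0,0,0],
    [0,0,0],
    [0,0,0],
    [0,0,0],
    [0,0,0],
    [0,0,0],
    [0,0,0],
    [0,0,0],
    [0,0,0],
  ],
  grip=[-1,-1,-1,-1,-1,-1,-1,-1,-1,-1,-1,-1,-1,-1,-1,-1,-1],
)

```text
clock: 37.05
tool_pos: [0.4882, 0.0261, 0.1219]
eef_rot: [0.667, 0.745, -0.0, 0.0]
contact_force: [0.2, 0.0, -1.1]
opening: 0.677
finger_force: 25.0
```

Run:
```python
from h import *
go(slot(-.0230,.0735,T=[.4844,.0506,.112]),.112)
print(r.get_state()['contact_force'],r.get_state()['finger_force'])
```

```text
q [-0.25  0.85  0.17  2.11 -0.62  0.22  0.58] pos [0.4882 0.0261 0.1219] t 37.05
delta tool before turn [ 1.7 -1.   3.4] mm; rot [ 0.02  0.03 -0.07]
delta in final tool axes [ 1.7 -1.   3.4]
[ 0.2210144   0.01608686 -1.11255483] 24.999425816349685
```

Emit:
play_rows(
  translation=[
    [0.0015,-0.001,0.0015],
    [0,0,0.002],
    [0,0,0],
    [0,0,0],
    [0,0,0],
    [0,0,0],
    [0,0,0],
    [0,0,0],
    [0,0,-0.02],
    [0,0,-0.05],
    [0,0,-0.05],
    [-0.04,0,-0.04],
    [-0.06,0,0],
    [-0.06,0,0],
    [-0.06,0,0],
    [0,0,0],
    [0,0,0],
  ],
  delta_rot=[
    [0,0,0],
    [0,0,0],
    [0,0,0],
    [0,0,0],
    [0,0,0],
    [0,0,0],
    [0,0,0],
    [0,0,0],
    [0,0,0],
    [0,0,0],
    [0,0,0],
    [0,0,0],
    [0,0,0],
    [0,0,0],
    [0,0,0],
    [0,0,0],
    [0,0,0],
  ],
  grip=[-1,-1,-1,-1,1,1,1,1,1,1,1,1,1,1,1,1,1],
)

```text
clock: 39.17
tool_pos: [0.5109, -0.1899, 0.2779]
eef_rot: [0.667, 0.745, 0.0, -0.001]
contact_force: [-0.1, 0.8, 0.8]
opening: 0.995
finger_force: 0.0
```

```bash
cat >> h.py <<'E'
def loaded(n=2):
    P=[m for m in TRAY]
    ys=[(-.0455,.028),(0,.028),(.0455,.028),(-.0228,.0675),(.0228,.0675)]
    return P+[TIN[0]+[0,y,z] for y,z in ys]
LOAD=loaded()
E
python3 - <<'E'
from h import *
import pickle
cs,ims,sil=see(['tin0','tray','rack','tray_grip'],['top','side','wrist'],'g')
pickle.dump((cs,ims,sil),open('s1.pkl','wb'))
for n in cs:
    ms=[m for k,m in sil[n,'tray']][:1]
    # union tray + white tins near it
    if not ms: continue
    U=ms[0].copy(); near=cv2.dilate(U.astype(np.uint8),np.ones((25,25)))>0
    for k,m in sil[n,'tin0']:
        b,g,rd=white(ims[n],m)
        if rd-b<75 and g>120 and (m&near).any(): U|=m
    print(n,'loaded tray',fit([cs[n]],[U],LOAD,.4844,.0506,0,(.112,)))
    q=[m for k,m in sil[n,'rack']][:1]
    if q: print(n,'rack',q[0].sum(),fit([cs[n]],[q[0]],RACK,.4866,.3055,0,(-.124,)))
cv2.imwrite('pics/g2.png',np.hstack([ims['wrist'][:, :],cv2.resize(ims['side'][100:300,240:400],(160*2,400))])[:,:])
E
python3 -c "
import cv2;cv2.imwrite('pics/g3.png',cv2.resize(cv2.imread('pics/g2.png'),(800,333)))"
```

```text
top loaded tray (array([0.4846, 0.0505, 0.1127]), np.float64(0.76))
top rack 4852 (array([ 0.487 ,  0.3067, -0.1217]), np.float64(0.931))
side loaded tray (array([0.4835, 0.0495, 0.1251]), np.float64(0.383))
side rack 1089 (array([ 0.4866,  0.3055, -0.124 ]), np.float64(0.0))
wrist loaded tray (array([0.4836, 0.0513, 0.1228]), np.float64(0.967))
```

View pics/g3.png

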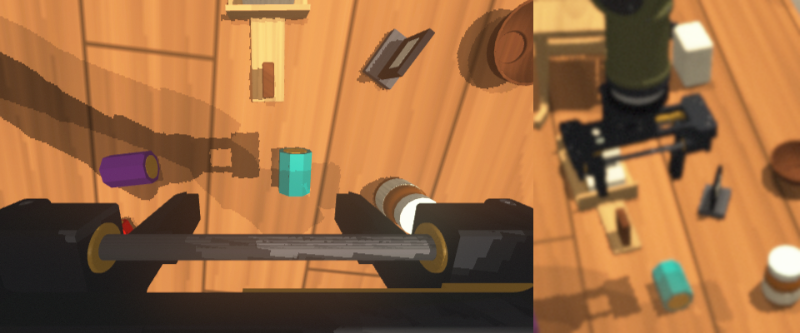

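The wrist view shows the fin at (268,78), the tray edge at (268,5) and the ticket at (397,55). The arm blocks the side view, so I move above the rack to check the pyramid and measure the rack.

Emit:
play_rows(
  translation=[
    [0,0,-0.06],
    [0.01,0,-0.06],
    [0.05,0.002,0],
    [0.06,0.002,0],
    [0.06,0.002,0],
    [0.06,0.002,0],
    [0.06,0.002,0],
    [0.06,0.002,0],
    [0.06,0.002,0],
    [0.06,0.002,0],
    [0.06,0.002,0],
    [0,0,0],
    [0,0,0],
  ],
  delta_rot=[
    [0,0,0],
    [0,0,0],
    [0,0,0],
    [0,0,0],
    [0,0,0],
    [0,0,0],
    [0,0,0],
    [0,0,0],
    [0,0,0],
    [0,0,0],
    [0,0,0],
    [0,0,0],
    [0,0,0],
  ],
  grip=[1,1,1,1,1,1,1,1,1,1,1,1,1],
)

```text
clock: 41.55
tool_pos: [0.4691, 0.3473, 0.3981]
eef_rot: [0.667, 0.745, -0.0, 0.0]
contact_force: [0.5, -1.3, -0.4]
opening: 0.999
finger_force: 0.0
```

Run:
```python
from h import *
import pickle
cs,ims,sil=see(['tin0','tray','rack','ticket'],['side','wrist'],'h')
pickle.dump((cs,ims,sil),open('s2.pkl','wb'))
print(r.get_state()['tool_pos'])
for n in cs:
    ms=[m for k,m in sil[n,'tray']][:1]
    if ms:
        U=ms[0].copy(); near=cv2.dilate(U.astype(np.uint8),np.ones((25,25)))>0
        for k,m in sil[n,'tin0']:
            b,g,rd=white(ims[n],m)
            if rd-b<75 and g>120 and (m&near).any(): U|=m
        print(n,'loaded tray',fit([cs[n]],[U],LOAD,.4844,.0506,0,(.115,)))
    q=[m for k,m in sil[n,'rack']][:1]
    if q: print(n,'rack',q[0].sum(),fit([cs[n]],[q[0]],RACK,.4866,.3055,0,(-.124,)))
    q=[m for k,m in sil[n,'ticket']][:1]
    if q: print(n,'ticket',fit([cs[n]],[q[0]],TICK,.663,-.0574,0,(-.41,)))
x=ims['wrist'].copy()
for P in world(RACK,.487,.3065,-.123,0)+world(LOAD,.4842,.0508,.115,0):
    cv2.polylines(x,[cv2.convexHull(proj(cs['wrist'],P).astype(np.int32))],True,(0,0,255),1)
cv2.imwrite('pics/h3.png',cv2.resize(np.hstack([x,cv2.resize(ims['side'][120:280,230:350],(300,400))]),(800,340)))
```

```text
[0.4691097  0.34784973 0.39836769]
side loaded tray (array([0.4836, 0.0489, 0.1225]), np.float64(0.738))
side rack 3336 (array([ 0.4863,  0.3009, -0.1311]), np.float64(0.793))
side ticket (array([ 0.6621, -0.0581, -0.4595]), np.float64(0.929))
wrist loaded tray (array([ 0.4906, -0.0174,  0.1098]), np.float64(0.377))
wrist rack 18736 (array([ 0.4864,  0.3115, -0.1311]), np.float64(0.966))
```

View pics/h3.png

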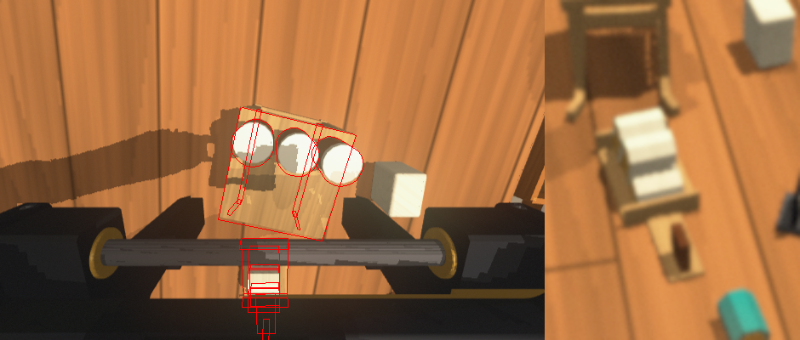

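The pyramid stands intact in the side crop: two tins on three at (650,150). The rack overlay fits the wrist view, with the shelf at (285,175). Now I grasp the fin.

Emit:
play_rows(
  translation=[
    [-0.04,-0.002,0],
    [-0.06,-0.002,0],
    [-0.06,-0.002,0],
    [-0.06,-0.002,0],
    [-0.06,-0.002,0],
    [-0.06,-0.002,0],
    [-0.06,-0.002,0],
    [-0.0522,-0.0035,0],
    [0,0,0.06],
    [0,0,0.06],
    [0,0,0.06],
    [0,0,0.06],
    [0,0,0.03],
    [0,0,0],
    [0,0,0],
  ],
  delta_rot=[
    [0,0,0],
    [0,0,0],
    [0,0,0],
    [0,0,0],
    [0,0,0],
    [0,0,0],
    [0,0,0],
    [0,0,0],
    [0,0,0],
    [0,0,0],
    [0,0,0],
    [0,0,0],
    [0,0,0],
    [0,0,0],
    [0,0,0],
  ],
  grip=[1,1,1,1,1,1,1,1,1,1,1,1,1,1,1],
)

```text
clock: 43.92
tool_pos: [0.5027, -0.1036, 0.1293]
eef_rot: [0.667, 0.745, 0.0, 0.001]
contact_force: [-0.1, -0.2, 0.5]
opening: 0.998
finger_force: 0.0
```

Run:
```python
from h import *
go([.5023,-.1034,.040],.117)
```

```text
q [-0.02  0.86  0.22  2.04 -0.57  0.3   0.79] pos [ 0.5027 -0.1036  0.1293] t 43.92
delta tool before turn [ 0.2 -0.5 44.3] mm; rot [ 0.1   0.04 -0.33]
delta in final tool axes [ 0.2 -0.4 44.3]
```

Emit:
play_rows(
  translation=[
    [0,-0.0005,0.025],
    [0,0,0.0193],
    [0,0,0],
    [0,0,0],
    [0,0,0],
    [0,0,0],
    [0,0,0],
    [0,0,0],
    [0,0,0],
    [0,0,0],
    [0,0,0],
    [0,0,0],
    [0,0,0],
    [0,0,0],
  ],
  delta_rot=[
    [0,0,-0.3],
    [0,0,0],
    [0,0,0],
    [0,0,0],
    [0,0,0],
    [0,0,0],
    [0,0,0],
    [0,0,0],
    [0,0,0],
    [0,0,0],
    [0,0,0],
    [0,0,0],
    [0,0,0],
    [0,0,0],
  ],
  grip=[1,1,1,0.3,0,-0.3,-0.6,-1,-1,-1,-1,-1,-1,-1],
  squeeze=55,
)

```text
clock: 45.68
tool_pos: [0.5017, -0.1032, 0.0839]
eef_rot: [0.665, 0.747, 0.0, 0.0]
contact_force: [1.9, -0.0, -1.5]
opening: 0.153
finger_force: 55.0
```

Run:
```python
from h import *
go([.4348,-.0997,.040],-.126)
s=r.get_state();print(s['finger_force'],s['opening'],s['contact_force'],s['moment'])
```

```text
q [ 0.03  0.94  0.14  2.05 -0.6   0.2   0.82] pos [ 0.5017 -0.1032  0.0839] t 45.67
delta tool before turn [ 11.3 -66.   -1.1] mm; rot [ 0.02  0.   13.91]
delta in final tool axes [ -4.9 -66.8  -1.1]
54.99996917322278 0.15310465929546688 [ 1.88662358 -0.04861797 -1.54777532] [-0.06321137 -0.15780264 -0.07919063]
```

Emit:
play_rows(
  translation=[
    [0.0004,-0.0015,0],
    [0.0004,-0.0025,0],
    [0.0004,-0.0035,0],
    [0.0004,-0.0037,0],
    [0.0004,-0.0037,0],
    [0.0003,-0.0037,0],
    [0.0003,-0.0037,0],
    [0.0002,-0.0037,0],
    [0.0002,-0.0037,0],
    [0.0002,-0.0037,0],
    [0.0002,-0.0037,0],
    [0.0001,-0.0037,0],
    [0.0001,-0.0037,0],
    [0,-0.0037,0],
    [0,-0.0037,0],
    [0,-0.0037,0],
    [-0.0001,-0.0037,0],
    [-0.0001,-0.0035,0],
    [-0.0001,-0.0025,0],
    [-0.0001,-0.0015,0],
  ],
  delta_rot=[
    [0,0,0.3],
    [0,0,0.5],
    [0,0,0.7],
    [0,0,0.8],
    [0,0,0.8],
    [0,0,0.8],
    [0,0,0.8],
    [0,0,0.8],
    [0,0,0.8],
    [0,0,0.8],
    [0,0,0.8],
    [0,0,0.8],
    [0,0,0.8],
    [0,0,0.8],
    [0,0,0.8],
    [0,0,0.8],
    [0,0,0.7],
    [0,0,0.6],
    [0,0,0.4],
    [0,0,0.3],
  ],
  grip=[-1,-1,-1,-1,-1,-1,-1,-1,-1,-1,-1,-1,-1,-1,-1,-1,-1,-1,-1,-1],
)

```text
clock: 48.18
tool_pos: [0.4386, -0.1008, 0.0871]
eef_rot: [0.75, 0.661, -0.002, -0.004]
contact_force: [0.8, 1.0, -6.6]
opening: 0.154
finger_force: 55.0
```

```bash
cat >> h.py <<'E'
def lt(n,cs,ims,sil,x,y,w):
    ms=[m for k,m in sil[n,'tray']][:1]
    if not ms: print(n,'no tray'); return
    U=ms[0].copy(); near=cv2.dilate(U.astype(np.uint8),np.ones((25,25)))>0
    for k,m in sil[n,'tin0']:
        b,g,rd=white(ims[n],m)
        if rd-b<75 and g>120 and (m&near).any(): U|=m
    print(n,'loaded tray',fit([cs[n]],[U],LOAD,x,y,0,(w,)))
E
python3 - <<'E'
from h import *
go([.4348,-.0997,.040],-.126)
s=r.get_state();print(s['finger_force'],s['opening'],s['contact_force'],s['moment'])
cs,ims,sil=see(['tin0','tray'],['top','side','wrist'],'i')
for n in cs: lt(n,cs,ims,sil,.454,.054,-.126)
cv2.imwrite('pics/i2.png',cv2.resize(np.hstack([ims['wrist'],cv2.resize(ims['top'][150:310,80:380],(750,400))]),(800,230)))
E
```

```text
q [ 0.1   0.91  0.04  2.22 -1.    0.04  1.  ] pos [ 0.4386 -0.1008  0.0871] t 48.17
delta tool before turn [ 0.6 -3.9  2.2] mm; rot [-0.49 -0.07 -0.03]
delta in final tool axes [ 0.6 -3.9  2.1]
55.014791674911976 0.15396302186667177 [ 0.79521657  1.0479865  -6.56713682] [-0.25374399 -0.1380495  -0.00160619]
top loaded tray (array([ 0.4576,  0.0574, -0.1488]), np.float64(0.298))
side loaded tray (array([ 0.4625,  0.0526, -0.1624]), np.float64(0.141))
wrist loaded tray (array([ 0.4574,  0.0533, -0.1273]), np.float64(0.913))
```

View pics/i2.png

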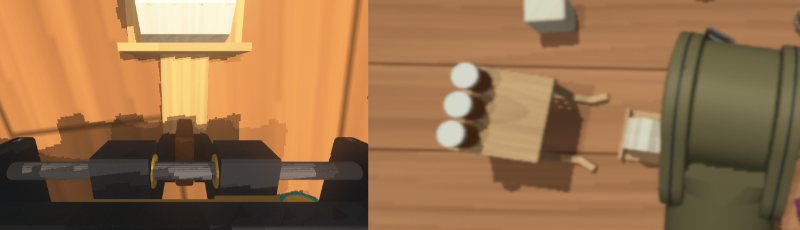

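The loaded tray is visible and straight at (185,20), and the fin is held. The arm is at the joint-6 limit this close in, so I back off slightly, release, and regrasp the fin about 14 mm higher.

Emit:
play_rows(
  translation=[
    [0,0.002,0],
    [0,0.003,0],
    [0,0.003,0],
    [0,0.001,0],
    [0,0,0],
    [0,0,0],
  ],
  delta_rot=[
    [0,0,0],
    [0,0,0],
    [0,0,0],
    [0,0,0],
    [0,0,0],
    [0,0,0],
  ],
  grip=[-1,-1,-1,-1,-1,-1],
)

```text
clock: 49.38
tool_pos: [0.4479, -0.1021, 0.0871]
eef_rot: [0.75, 0.661, -0.002, -0.003]
contact_force: [-1.6, 0.2, -6.6]
opening: 0.156
finger_force: 55.1
```

Run:
```python
from h import *
go([.4348,-.0997,.040],-.126)
s=r.get_state();print(s['finger_force'],s['opening'],s['contact_force'],s['moment'])
```

```text
q [ 0.07  0.91  0.09  2.19 -1.    0.08  0.99] pos [ 0.4479 -0.1021  0.0871] t 49.38
delta tool before turn [  0.7 -13.3   2.2] mm; rot [-0.45 -0.05  0.01]
delta in final tool axes [  0.7 -13.3   2.1]
55.10779391974211 0.15570063455881875 [-1.62004901  0.15234624 -6.61780191] [-0.50206039  0.38865842  0.38627867]
```

Emit:
play_rows(
  translation=[
    [0,0,0.001],
    [0,0,0.001],
    [0,0,0],
    [0,0,0],
    [0,0,0],
    [0,0,0],
    [0,0,0],
    [0,0,-0.02],
    [0,0,-0.05],
    [0,0,-0.06],
    [0,0,-0.06],
    [0,0,0],
    [0,0,0],
  ],
  delta_rot=[
    [-0.4,0,0],
    [0,0,0],
    [0,0,0],
    [0,0,0],
    [0,0,0],
    [0,0,0],
    [0,0,0],
    [0,0,0],
    [0,0,0],
    [0,0,0],
    [0,0,0],
    [0,0,0],
    [0,0,0],
  ],
  grip=[-1,-1,-1,-0.5,-0.2,0.2,0.4,0.4,0.4,0.4,0.4,0.4,0.4],
)

```text
clock: 51.0
tool_pos: [0.4478, -0.1016, 0.2748]
eef_rot: [0.75, 0.662, 0.0, -0.001]
contact_force: [0.2, 0.3, -0.4]
opening: 0.697
finger_force: 0.0
```

Run:
```python
from h import *
cs,ims,sil=see(['tin0','tray'],['top','side','wrist'],'j')
go([.4348,-.0997,.040],-.126)
for n in cs: lt(n,cs,ims,sil,.454,.054,-.126)
```

```text
q [-0.3   0.63  0.7   2.1  -0.68  0.65  0.74] pos [ 0.4479 -0.1025  0.2748] t 51.45
delta tool before turn [  0.9 -13.1 189.8] mm; rot [-0.09 -0.04 -0.01]
delta in final tool axes [  1.1 -13.3 189.8]
top loaded tray (array([0.5105, 0.0774, 1.305 ]), np.float64(0.168))
side loaded tray (array([ 0.4661,  0.05  , -0.1184]), np.float64(0.88))
wrist loaded tray (array([ 0.4653,  0.0526, -0.1167]), np.float64(0.982))
```

Tray straight at about (0.465, 0.052). Joint 5 has drifted to its limit; I use free space at low height to wind it back.

Emit:
play_rows(
  translation=[
    [-0.05,0.005,0],
    [-0.053,0.005,0],
    [0,0,0.06],
    [0,0,0.06],
    [0,0,0.05],
    [0,0,0.02],
    [0,0,0],
    [0,0,0],
    [0,0,0],
    [0,0,0],
    [0,0,0],
    [0,0,0],
    [0,0,0],
    [0,0,0],
  ],
  delta_rot=[
    [0,0,0],
    [0,0,0],
    [0,0,0],
    [0,0,0],
    [0,0,0],
    [0,0,0],
    [0,0,0],
    [0,0,-8],
    [0,0,-8],
    [0,0,-8],
    [0,0,-8],
    [0,0,-8],
    [0,0,0],
    [0,0,0],
  ],
  grip=[-1,-1,-1,-1,-1,-1,-1,-1,-1,-1,-1,-1,-1,-1],
  squeeze=25,
)

```text
clock: 53.2
tool_pos: [0.4452, -0.2058, 0.0857]
eef_rot: [0.48, 0.877, 0.0, 0.0]
contact_force: [0.4, 0.7, -0.2]
opening: 0.004
finger_force: 0.0
```

Run:
```python
from h import *
go([.4655-.0195,.052-.1538,.055],-.12)
```

```text
q [ 0.28  0.92  0.1   2.11 -0.63  0.14  1.54] pos [ 0.4452 -0.2058  0.0857] t 53.2
delta tool before turn [ 87.1  56.8 -14.3] mm; rot [ 1.000e-02 -0.000e+00  3.954e+01]
delta in final tool axes [103.3 -11.7 -14.3]
```

Emit:
play_rows(
  translation=[
    [0,0,-0.06],
    [0,0,-0.02],
    [0,0,0],
    [0,0,0],
    [0,0,0],
    [0.05,-0.006,0],
    [0.0533,-0.0057,0],
    [0,0,0],
    [0,0,0.03],
    [0,0,0.02],
    [0,0,0],
    [0,0,0],
  ],
  delta_rot=[
    [0,0,0],
    [0,0,9.9],
    [0,0,9.9],
    [0,0,9.9],
    [0,0,9.8],
    [0,0,0],
    [0,0,0],
    [0,0,0],
    [0,0,0],
    [0,0,0],
    [0,0,0],
    [0,0,0],
  ],
  grip=[0.2,0.2,0.2,0.2,0.2,0.2,0.2,0.2,0.2,0.2,0.2,0.2],
)

```text
clock: 54.7
tool_pos: [0.4455, -0.1025, 0.1157]
eef_rot: [0.748, 0.664, 0.0, -0.0]
contact_force: [-0.2, 0.0, 0.5]
opening: 0.6
finger_force: 0.0
```

Run:
```python
from h import *
go([.4655-.0187,.052-.1538,.057],-.12)
```

```text
q [ 0.03  0.86  0.16  2.2  -0.96  0.15  0.97] pos [ 0.4455 -0.1025  0.1157] t 54.7
delta tool before turn [ 0.8  1.2 13.7] mm; rot [-0.   -0.01  0.07]
delta in final tool axes [ 0.8  1.2 13.7]
```

Emit:
play_rows(
  translation=[
    [0.001,0.001,0.006],
    [0,0,0.004],
    [0,0,0],
    [0,0,0],
    [0,0,0],
    [0,0,0],
    [0,0,0],
    [0,0,0],
    [0,0,0],
    [0,0,0],
    [0,0,0],
  ],
  delta_rot=[
    [0,0,0],
    [0,0,0],
    [0,0,0],
    [0,0,0],
    [0,0,0],
    [0,0,0],
    [0,0,0],
    [0,0,0],
    [0,0,0],
    [0,0,0],
    [0,0,0],
  ],
  grip=[0.2,0.2,0.2,0,-0.3,-0.6,-1,-1,-1,-1,-1],
  squeeze=55,
)

```text
clock: 56.08
tool_pos: [0.4468, -0.1009, 0.1052]
eef_rot: [0.747, 0.664, 0.0, -0.0]
contact_force: [0.7, -0.4, 0.6]
opening: 0.154
finger_force: 55.0
```

Run:
```python
from h import *
go([.4348,-.0997,.061],-.126)
s=r.get_state();print(s['finger_force'],s['opening'],s['contact_force'],s['moment'])
```

```text
q [ 0.05  0.88  0.12  2.2  -0.97  0.12  0.97] pos [ 0.4468 -0.1009  0.1052] t 56.08
delta tool before turn [ -0.2 -12.1  -0.8] mm; rot [-0.   -0.04  0.5 ]
delta in final tool axes [ -0.3 -12.1  -0.8]
54.99971866607666 0.15353378370967663 [ 0.67653269 -0.38652213  0.5762251 ] [-0.04806342 -0.21025746 -0.02797655]
```

Emit:
play_rows(
  translation=[
    [0,-0.001,0],
    [0,-0.0025,0],
    [0,-0.0025,0],
    [0,-0.0025,0],
    [0,-0.0025,0],
    [0,-0.001,0],
    [0,0,0],
  ],
  delta_rot=[
    [0,0,0.1],
    [0,0,0.1],
    [0,0,0.1],
    [0,0,0.1],
    [0,0,0],
    [0,0,0],
    [0,0,0],
  ],
  grip=[-1,-1,-1,-1,-1,-1,-1],
)

```text
clock: 56.95
tool_pos: [0.4345, -0.0995, 0.1052]
eef_rot: [0.75, 0.662, 0.0, -0.0]
contact_force: [2.4, -1.9, -0.2]
opening: 0.151
finger_force: 55.2
```

Run:
```python
from h import *
go([.4348,-.0997,.061],-.126)
s=r.get_state();print(s['finger_force'],s['opening'],s['contact_force'],s['moment'])
cs,ims,sil=see(['tin0','tray'],['wrist'],'k')
lt('wrist',cs,ims,sil,.4545,.053,-.126)
```

```text
q [ 0.08  0.87  0.07  2.24 -0.97  0.07  0.97] pos [ 0.4345 -0.0995  0.1052] t 56.95
delta tool before turn [-0.2  0.3 -0.8] mm; rot [-0.04 -0.04  0.08]
delta in final tool axes [-0.2  0.3 -0.8]
55.24622619152069 0.15109485864476568 [ 2.4433989  -1.90010654 -0.16074245] [-0.27275818 -0.5837112  -0.48842045]
wrist loaded tray (array([ 0.4566,  0.0533, -0.1481]), np.float64(0.933))
```

Emit:
play_rows(
  translation=[
    [0.001,0,0],
    [0.002,0,0],
    [0.003,0,0],
    [0.004,0,0],
    [0.004,0,0],
    [0.004,0,0],
    [0.004,0,0],
    [0.004,0,0],
    [0.003,0,0],
    [0.001,0,0],
    [0,0,0],
  ],
  delta_rot=[
    [0,0,0],
    [0,0,0],
    [0,0,0],
    [0,0,0],
    [0,0,0],
    [0,0,0],
    [0,0,0],
    [0,0,0],
    [0,0,0],
    [0,0,0],
    [0,0,0],
  ],
  grip=[-1,-1,-1,-1,-1,-1,-1,-1,-1,-1,-1],
)

```text
clock: 58.48
tool_pos: [0.4367, -0.0703, 0.1052]
eef_rot: [0.749, 0.662, -0.001, -0.001]
contact_force: [-0.2, -5.4, 1.6]
opening: 0.157
finger_force: 55.0
```

```bash
cat >> h.py <<'E'
def rackf(x,y,w,Rk=(.4867,.309,-.126)):
    d=R.from_euler('z',-Rk[2]).apply([x-Rk[0],y-Rk[1],0]); print('in rack frame',np.round(d[:2]*1000,1),'yaw',round(w-Rk[2],3))
E
python3 - <<'E'
from h import *
s=r.get_state(); print(np.round(s['q'],2),s['finger_force'],s['contact_force'],s['moment'],s['tool_pos'])
w=R.from_quat(s['eef_rot']).apply([0,1,0]); rackf(s['tool_pos'][0],s['tool_pos'][1],np.arctan2(w[1],w[0]))
cs,ims,sil=see(['tin0','tray'],['wrist','top'],'l')
lt('wrist',cs,ims,sil,.458,.083,-.13)
cv2.imwrite('pics/l2.png',cv2.resize(np.hstack([ims['wrist'],cv2.resize(ims['top'][150:310,80:380],(750,400))]),(800,230)))
E
```

```text
[ 0.02  0.87  0.06  2.24 -0.97  0.06  0.91] 55.00275671482086 [-0.20932353 -5.37540217  1.63237551] [-1.02844209  0.11760711 -0.03823251] [ 0.43671977 -0.07030337  0.10517547]
in rack frame [  -1.9 -382.6] yaw 0.003
wrist loaded tray (array([ 0.4555,  0.0827, -0.1256]), np.float64(0.933))
```

View pics/l2.png

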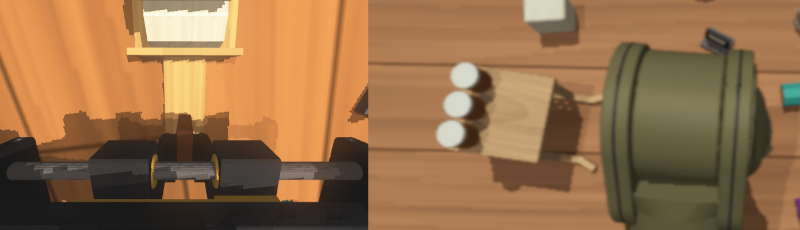

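The tray is aligned again (180,30). I drive on with a 2 mm sideways correction.

Emit:
play_rows(
  translation=[
    [0.001,0.0002,0],
    [0.003,0.0003,0],
    [0.005,0.0005,0],
    [0.005,0.0005,0],
    [0.005,0.0005,0],
    [0.005,0,0],
    [0.005,0,0],
    [0.005,0,0],
    [0.005,0,0],
    [0.005,0,0],
    [0.005,0,0],
    [0.005,0,0],
    [0.005,0,0],
    [0.005,0,0],
    [0.005,0,0],
    [0.005,0,0],
    [0.004,0,0],
    [0.003,0,0],
    [0.001,0,0],
    [0,0,0],
  ],
  delta_rot=[
    [0,0,0],
    [0,0,0.1],
    [0,0,0.1],
    [0,0,0],
    [0,0,0],
    [0,0,0],
    [0,0,0],
    [0,0,0],
    [0,0,0],
    [0,0,0],
    [0,0,0],
    [0,0,0],
    [0,0,0],
    [0,0,0],
    [0,0,0],
    [0,0,0],
    [0,0,0],
    [0,0,0],
    [0,0,0],
    [0,0,0],
  ],
  grip=[-1,-1,-1,-1,-1,-1,-1,-1,-1,-1,-1,-1,-1,-1,-1,-1,-1,-1,-1,-1],
)

```text
clock: 61.28
tool_pos: [0.4487, 0.0105, 0.1052]
eef_rot: [0.75, 0.661, -0.002, -0.001]
contact_force: [-0.4, -4.7, 2.1]
opening: 0.151
finger_force: 55.0
```

Run:
```python
from h import *
s=r.get_state(); print(np.round(s['q'],2),s['finger_force'],s['contact_force'],s['moment'],s['tool_pos'])
w=R.from_quat(s['eef_rot']).apply([0,1,0]); rackf(s['tool_pos'][0],s['tool_pos'][1],np.arctan2(w[1],w[0]))
cs,ims,sil=see(['tin0','tray'],['wrist','top'],'m')
p=np.array(s['tool_pos'])+[.0195,.1538,0]
lt('wrist',cs,ims,sil,p[0],p[1],-.126); print(p)
cv2.imwrite('pics/m2.png',cv2.resize(np.hstack([ims['wrist'],cv2.resize(ims['top'][150:310,80:380],(750,400))]),(800,230)))
```

```text
[-0.18  0.87  0.1   2.22 -0.98  0.09  0.72] 55.00619888305664 [-0.42271964 -4.74568869  2.08236   ] [-1.08301479  0.09464742  0.00476765] [0.44870267 0.01050876 0.10517215]
in rack frame [-2.000e-01 -3.009e+02] yaw -0.001
wrist loaded tray (array([ 0.468 ,  0.1637, -0.131 ]), np.float64(0.927))
[0.46820267 0.16430876 0.10517215]
```

View pics/m2.png

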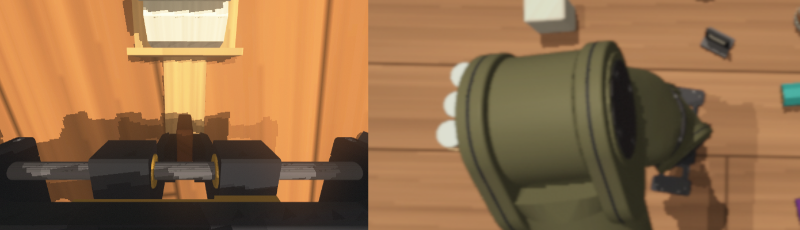

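Still aligned; the front is now entering the guides. Continue.

Emit:
play_rows(
  translation=[
    [0.001,0,0],
    [0.003,0,0],
    [0.005,0,0],
    [0.005,0,0],
    [0.005,0,0],
    [0.005,0,0],
    [0.005,0,0],
    [0.005,0,0],
    [0.005,0,0],
    [0.005,0,0],
    [0.005,0,0],
    [0.005,0,0],
    [0.005,0,0],
    [0.005,0,0],
    [0.005,0,0],
    [0.005,0,0],
    [0.005,0,0],
    [0.003,0,0],
    [0.001,0,0],
    [0,0,0],
  ],
  delta_rot=[
    [0,0,0],
    [0,0,0],
    [0,0,0],
    [0,0,0],
    [0,0,0],
    [0,0,0],
    [0,0,0],
    [0,0,0],
    [0,0,0],
    [0,0,0],
    [0,0,0],
    [0,0,0],
    [0,0,0],
    [0,0,0],
    [0,0,0],
    [0,0,0],
    [0,0,0],
    [0,0,0],
    [0,0,0],
    [0,0,0],
  ],
  grip=[-1,-1,-1,-1,-1,-1,-1,-1,-1,-1,-1,-1,-1,-1,-1,-1,-1,-1,-1,-1],
)

```text
clock: 64.08
tool_pos: [0.459, 0.0923, 0.1052]
eef_rot: [0.751, 0.661, -0.002, -0.001]
contact_force: [-0.5, -5.5, 3.2]
opening: 0.154
finger_force: 55.0
```

Run:
```python
from h import *
s=r.get_state(); print(np.round(s['q'],2),s['finger_force'],s['contact_force'],s['moment'],s['tool_pos'])
w=R.from_quat(s['eef_rot']).apply([0,1,0]); rackf(s['tool_pos'][0],s['tool_pos'][1],np.arctan2(w[1],w[0]))
cs,ims,sil=see(['tin0','tray'],['wrist'],'n')
p=np.array(s['tool_pos'])+[.0195,.1538,0]
lt('wrist',cs,ims,sil,p[0],p[1],-.126); print(p)
```

```text
[-0.41  0.89  0.19  2.17 -0.98  0.17  0.55] 55.01011312007904 [-0.54780286 -5.50212834  3.16676011] [-1.16426138  0.06756332  0.04928495] [0.45895103 0.09230237 0.1051813 ]
in rack frame [  -0.3 -218.5] yaw -0.001
wrist loaded tray (array([ 0.478 ,  0.2452, -0.1297]), np.float64(0.927))
[0.47845103 0.24610237 0.1051813 ]
```

Emit:
play_rows(
  translation=[
    [0.001,0,0],
    [0.003,0,0],
    [0.005,0,0],
    [0.005,0,0],
    [0.005,0,0],
    [0.005,0,0],
    [0.005,0,0],
    [0.005,0,0],
    [0.005,0,0],
    [0.005,0,0],
    [0.005,0,0],
    [0.004,0,0],
    [0.003,0,0],
    [0.002,0,0],
    [0.001,0,0],
    [0.001,0,0],
    [0.001,0,0],
    [0,0,0],
  ],
  delta_rot=[
    [0,0,0],
    [0,0,0],
    [0,0,0],
    [0,0,0],
    [0,0,0],
    [0,0,0],
    [0,0,0],
    [0,0,0],
    [0,0,0],
    [0,0,0],
    [0,0,0],
    [0,0,0],
    [0,0,0],
    [0,0,0],
    [0,0,0],
    [0,0,0],
    [0,0,0],
    [0,0,0],
  ],
  grip=[-1,-1,-1,-1,-1,-1,-1,-1,-1,-1,-1,-1,-1,-1,-1,-1,-1,-1],
)

```text
clock: 66.47
tool_pos: [0.4665, 0.1521, 0.1052]
eef_rot: [0.751, 0.661, -0.003, -0.001]
contact_force: [0.1, -5.9, 3.5]
opening: 0.153
finger_force: 55.0
```

Emit:
play_rows(
  translation=[
    [0.001,0,0],
    [0.001,0,0],
    [0.001,0,0],
    [0,0,0],
  ],
  delta_rot=[
    [0,0,0],
    [0,0,0],
    [0,0,0],
    [0,0,0],
  ],
  grip=[-1,-1,-1,-1],
)

```text
clock: 66.97
tool_pos: [0.4669, 0.155, 0.1052]
eef_rot: [0.751, 0.661, -0.003, -0.001]
contact_force: [-1.3, -6.9, 4.0]
opening: 0.156
finger_force: 55.0
```

Emit:
play_rows(
  translation=[
    [0.001,0,0],
    [0.001,0,0],
    [0.001,0,0],
    [0,0,0],
  ],
  delta_rot=[
    [0,0,0],
    [0,0,0],
    [0,0,0],
    [0,0,0],
  ],
  grip=[-1,-1,-1,-1],
)

```text
clock: 67.47
tool_pos: [0.4671, 0.1565, 0.1052]
eef_rot: [0.751, 0.66, -0.004, 0.0]
contact_force: [-2.1, -8.5, 3.0]
opening: 0.153
finger_force: 55.0
```

Run:
```python
from h import *
s=r.get_state(); print(np.round(s['q'],2),s['contact_force'],s['moment'],s['tool_pos'])
w=R.from_quat(s['eef_rot']).apply([0,1,0]); rackf(s['tool_pos'][0],s['tool_pos'][1],np.arctan2(w[1],w[0]))
```

```text
[-0.59  0.91  0.29  2.1  -0.97  0.28  0.42] [-2.0523506  -8.54725905  3.01226345] [-1.86435342  0.20290942  0.03887588] [0.4670869  0.15648513 0.10517718]
in rack frame [  -0.3 -153.8] yaw -0.003
```

Emit:
play_rows(
  translation=[
    [0.001,0,0],
    [0.001,0,0],
    [0.001,0,0],
    [0,0,0],
    [0,0,0],
  ],
  delta_rot=[
    [0,0,0],
    [0,0,0],
    [0,0,0],
    [0,0,0],
    [0,0,0],
  ],
  grip=[-1,-1,-1,-1,-1],
)

```text
clock: 68.1
tool_pos: [0.4671, 0.1568, 0.1052]
eef_rot: [0.752, 0.659, -0.005, 0.002]
contact_force: [-2.6, -14.0, 4.9]
opening: 0.156
finger_force: 55.0
```

Run:
```python
from h import *
s=r.get_state(); print(np.round(s['q'],2),s['contact_force'],s['moment'],s['tool_pos'])
w=R.from_quat(s['eef_rot']).apply([0,1,0]); rackf(s['tool_pos'][0],s['tool_pos'][1],np.arctan2(w[1],w[0]))
cs,ims,sil=see(['tin0','tray'],['wrist'],'o')
lt('wrist',cs,ims,sil,.4866,.31,-.126)
```

```text
[-0.6   0.91  0.3   2.1  -0.97  0.28  0.41] [ -2.599014   -13.97768135   4.85806276] [-2.85953823  0.37018748  0.07881689] [0.46713944 0.15675798 0.10518756]
in rack frame [  -0.3 -153.5] yaw -0.005
wrist loaded tray (array([ 0.4863,  0.3093, -0.1304]), np.float64(0.928))
```

The tray is against the stop: force rose to 14 N with no motion. Relieve, release, rise and head for the ticket.

Emit:
play_rows(
  translation=[
    [-0.0015,0,0],
    [-0.0015,0,0],
    [0,0,0],
    [0,0,0],
    [0,0,0],
    [0,0,0],
    [0,0,0],
    [0,0,-0.02],
    [0,0,-0.05],
    [0,0,-0.06],
    [0,0,-0.06],
    [-0.04,0.04,0],
    [-0.05,0.05,0],
    [-0.05,0.05,0],
    [-0.03,0.05,0],
    [0,0.03,0],
    [0,0,0],
    [0,0,0],
  ],
  delta_rot=[
    [0,0,0],
    [0,0,0],
    [0,0,0],
    [0,0,0],
    [0,0,0],
    [0,0,0],
    [0,0,0],
    [0,0,0],
    [0,0,0],
    [0,0,0],
    [0,0,0],
    [0,0,0],
    [0,0,0],
    [0,0,0],
    [0,0,0],
    [0,0,0],
    [0,0,0],
    [0,0,0],
  ],
  grip=[-1,-1,-1,-0.5,-0.2,0.1,0.1,0.1,0.1,0.1,0.1,0.1,0.1,0.1,0.1,0.1,0.1,0.1],
)

```text
clock: 70.5
tool_pos: [0.6552, -0.0227, 0.2946]
eef_rot: [0.751, 0.661, -0.0, -0.002]
contact_force: [-0.1, 0.7, 0.4]
opening: 0.548
finger_force: 0.0
```

Run:
```python
from h import *
cs,ims,sil=see(['tin0','tray','ticket'],['side','top','wrist'],'p')
lt('side',cs,ims,sil,.4866,.31,-.126); lt('top',cs,ims,sil,.4866,.31,-.126)
for n in cs:
    for k,q in sil[n,'ticket'][:2]: print(n,'ticket',round(k,2),q.sum(),fit([cs[n]],[q],TICK,.663,-.0574,0,(-.43,)))
go([.6628,-.0575,.05],-.43)
cv2.imwrite('pics/p2.png',np.hstack([cv2.resize(ims['side'][70:210,210:370],(400,350)),cv2.resize(ims['wrist'],(400,350))]))
```

```text
side loaded tray (array([ 0.4865,  0.305 , -0.1382]), np.float64(0.889))
top loaded tray (array([ 0.4693,  0.1889, -0.1218]), np.float64(0.249))
side ticket 0.68 350 (array([ 0.6626, -0.0584, -0.4284]), np.float64(0.902))
top ticket 0.75 210 (array([ 0.6598, -0.0648, -0.5464]), np.float64(0.629))
wrist ticket 0.98 1742 (array([ 0.6618, -0.0552, -0.4642]), np.float64(0.969))
q [-0.37  0.84  0.7   1.49 -0.59  1.03  0.35] pos [ 0.6564 -0.0234  0.2952] t 71.1
delta tool before turn [-33.1  10.8 200.1] mm; rot [-0.04 -0.04 17.33]
delta in final tool axes [-28.3  20.  200.2]
```

View pics/p2.png

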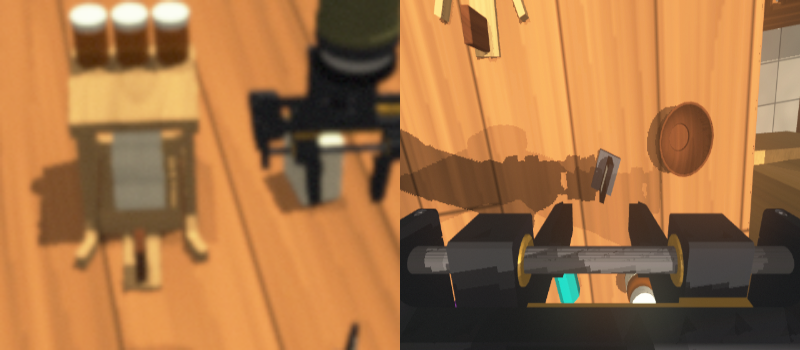

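The tray is home with the pyramid standing under the shelf (140,170). The ticket is upright at (605,175) in the wrist view. Grasp its board.

Emit:
play_rows(
  translation=[
    [0,0,0],
    [0,0,0],
    [-0.0277,0.0198,0],
    [0,0,0.05],
    [0,0,0.06],
    [0,0,0.05],
    [0,0,0.03],
    [0,0,0.012],
    [0,0,0],
    [0,0,0],
    [0,0,0],
    [0,0,0],
    [0,0,0],
    [0,0,0],
    [0,0,0],
    [0,0,0],
    [0,0,0],
    [0,0,0],
  ],
  delta_rot=[
    [0,0,9.2],
    [0,0,9.3],
    [0,0,0],
    [0,0,0],
    [0,0,0],
    [0,0,0],
    [0,0,0],
    [0,0,0],
    [0,0,0],
    [0,0,0],
    [0,0,0],
    [0,0,0],
    [0,0,0],
    [0,0,0],
    [0,0,0],
    [0,0,0],
    [0,0,0],
    [0,0,0],
  ],
  grip=[0.1,0.1,0.1,0.1,0.1,0.1,0.1,0.1,0.1,0.1,-0.2,-0.4,-0.6,-0.8,-1,-1,-1,-1],
  squeeze=30,
)

```text
clock: 73.35
tool_pos: [0.6621, -0.0568, 0.0931]
eef_rot: [0.847, 0.531, 0.0, -0.001]
contact_force: [-0.7, 0.2, 0.8]
opening: 0.088
finger_force: 30.0
```

Emit:
play_rows(
  translation=[
    [0,0,-0.02],
    [0,0,-0.05],
    [0,0,-0.06],
    [0,0,-0.06],
    [0,0,-0.06],
    [0,0,0],
    [0,0,0],
  ],
  delta_rot=[
    [0,0,0],
    [0,0,0],
    [0,0,0],
    [0,0,0],
    [0,0,0],
    [0,0,0],
    [0,0,0],
  ],
  grip=[-1,-1,-1,-1,-1,-1,-1],
)

```text
clock: 74.22
tool_pos: [0.6617, -0.0568, 0.3432]
eef_rot: [0.847, 0.531, 0.0, -0.001]
contact_force: [-0.7, -0.3, -1.8]
opening: 0.089
finger_force: 30.0
```

Run:
```python
from h import *
s=r.get_state(); print(s['finger_force'],s['opening'],s['contact_force'],s['moment'])
cs,ims,sil=see(['ticket'],['wrist','side'],'q'); c=cs['wrist']; Rt=R.from_quat(s['eef_rot'])
for k,m in sil['wrist','ticket'][:2]: print('held',round(k,2),np.argwhere(m).min(0),np.argwhere(m).max(0))
for d in(.085,.093,.1):
    P=np.vstack(TICK)[:,[1,0,2]]*[1,1,-1]+[0,0,d]; q=proj(c,Rt.apply(P)+s['tool_pos']); print(d,np.round(q.min(0))[::-1],np.round(q.max(0))[::-1])
cv2.imwrite('pics/q2.png',np.hstack([ims['wrist'][100:400,160:480],cv2.resize(ims['side'][100:220,280:400],(300,300))]))
x,y=(.4867+.126*-.022,.309-.992*.022); print('spot',x,y); go([x,y,.165+.055],-.126)
```

```text
29.99056801199913 0.08897074684049855 [-0.68496608 -0.29071864 -1.79759605] [-0.06661022  0.15412907  0.00345616]
held 0.93 [182 282] [335 359]
0.085 [186. 281.] [352. 362.]
0.093 [183. 283.] [339. 360.]
0.1 [180. 284.] [328. 359.]
spot 0.483928 0.287176
q [-0.36  0.83  0.81  1.41 -0.62  1.17  0.09] pos [ 0.6616 -0.0567  0.3414] t 74.42
delta tool before turn [ 232.2 -309.4   77.5] mm; rot [ -0.22  -0.02 -18.6 ]
delta in final tool axes [ 318.8 -219.5   76.4]
```

View pics/q2.png

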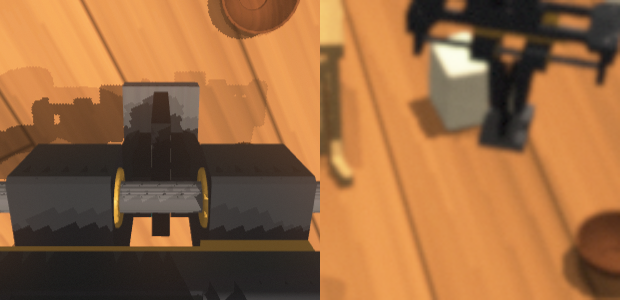

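The ticket hangs upright and central at (160,160). Carry it over the shelf.

Emit:
play_rows(
  translation=[
    [0,0,0],
    [0,0,0],
    [0.03,-0.02,0],
    [0.045,-0.031,0],
    [0.045,-0.031,0],
    [0.045,-0.031,0],
    [0.045,-0.031,0],
    [0.045,-0.031,0],
    [0.04,-0.028,0],
    [0.0208,-0.0165,0],
    [0,0,0.03],
    [0,0,0.03],
    [0,0,0.0164],
    [0,0,0],
    [0,0,0],
    [0,0,0],
  ],
  delta_rot=[
    [0,0,-9.3],
    [0,0,-9.3],
    [0,0,0],
    [0,0,0],
    [0,0,0],
    [0,0,0],
    [0,0,0],
    [0,0,0],
    [0,0,0],
    [0,0,0],
    [0,0,0],
    [0,0,0],
    [0,0,0],
    [0,0,0],
    [0,0,0],
    [0,0,0],
  ],
  grip=[-1,-1,-1,-1,-1,-1,-1,-1,-1,-1,-1,-1,-1,-1,-1,-1],
)

```text
clock: 76.42
tool_pos: [0.4847, 0.2839, 0.268]
eef_rot: [0.75, 0.661, 0.001, -0.0]
contact_force: [-0.4, 1.2, -0.5]
opening: 0.088
finger_force: 30.0
```

Run:
```python
from h import *
s=r.get_state(); print(s['finger_force'],s['opening'],s['contact_force'],s['moment'])
go([.484,.286,.163+.049],-.126)
```

```text
29.99052126891911 0.08801052453937314 [-0.41958724  1.19893392 -0.47373171] [-0.08667048  0.07413172  0.00083949]
q [-1.01  0.77  0.73  1.83 -0.69  0.82 -0.06] pos [0.4847 0.2839 0.268 ] t 76.42
delta tool before turn [ 2.  -0.9 11.1] mm; rot [ 0.05 -0.11 -0.  ]
delta in final tool axes [ 2.  -0.9 11. ]
```

Lower 8 mm, then feel for contact in small steps.

Emit:
play_rows(
  translation=[
    [0.002,-0.001,0.004],
    [0,0,0.004],
    [0,0,0.001],
    [0,0,0],
    [0,0,0],
  ],
  delta_rot=[
    [0,0,0],
    [0,0,0],
    [0,0,0],
    [0,0,0],
    [0,0,0],
  ],
  grip=[-1,-1,-1,-1,-1],
)

```text
clock: 77.05
tool_pos: [0.4834, 0.2859, 0.2581]
eef_rot: [0.75, 0.661, 0.0, -0.0]
contact_force: [-0.2, 0.9, -1.8]
opening: 0.087
finger_force: 30.0
```

Emit:
play_rows(
  translation=[
    [0,0,0.001],
    [0,0,0.001],
    [0,0,0],
  ],
  delta_rot=[
    [0,0,0],
    [0,0,0],
    [0,0,0],
  ],
  grip=[-1,-1,-1],
)

```text
clock: 77.42
tool_pos: [0.4833, 0.2859, 0.2561]
eef_rot: [0.75, 0.661, 0.0, -0.001]
contact_force: [-0.6, -0.6, -1.1]
opening: 0.088
finger_force: 30.0
```

Emit:
play_rows(
  translation=[
    [0,0,0.001],
    [0,0,0],
    [0,0,0],
  ],
  delta_rot=[
    [0,0,0],
    [0,0,0],
    [0,0,0],
  ],
  grip=[-1,-1,-1],
)

```text
clock: 77.8
tool_pos: [0.4833, 0.2859, 0.256]
eef_rot: [0.75, 0.661, 0.0, -0.001]
contact_force: [-2.0, -0.2, 7.6]
opening: 0.087
finger_force: 30.0
```

Emit:
play_rows(
  translation=[
    [0,0,0.001],
    [0,0,0],
    [0,0,0],
  ],
  delta_rot=[
    [0,0,0],
    [0,0,0],
    [0,0,0],
  ],
  grip=[-1,-1,-1],
)

```text
clock: 78.18
tool_pos: [0.4833, 0.2859, 0.256]
eef_rot: [0.75, 0.661, 0.001, -0.001]
contact_force: [-4.5, -1.1, 14.9]
opening: 0.088
finger_force: 30.0
```

Contact. Unload 1.5 mm, release gently, rise and move away.

Emit:
play_rows(
  translation=[
    [0,0,-0.0015],
    [0,0,0],
    [0,0,0],
    [0,0,0],
    [0,0,0],
    [0,0,0],
    [0,0,-0.02],
    [0,0,-0.05],
    [0,0,-0.05],
    [-0.04,0,0],
    [-0.06,0.03,0],
    [-0.06,0.04,0],
    [-0.06,0.05,0],
    [-0.06,0.05,0],
    [0,0,0],
    [0,0,0],
  ],
  delta_rot=[
    [0,0,0],
    [0,0,0],
    [0,0,0],
    [0,0,0],
    [0,0,0],
    [0,0,0],
    [0,0,0],
    [0,0,0],
    [0,0,0],
    [0,0,0],
    [0,0,0],
    [0,0,0],
    [0,0,0],
    [0,0,0],
    [0,0,0],
    [0,0,0],
  ],
  grip=[-1,-1,-0.7,-0.5,-0.3,-0.1,-0.1,-0.1,-0.1,-0.1,-0.1,-0.1,-0.1,-0.1,-0.1,-0.1],
)

```text
clock: 80.18
tool_pos: [0.594, 0.0263, 0.3749]
eef_rot: [0.75, 0.661, 0.0, -0.001]
contact_force: [-0.9, 1.1, 0.3]
opening: 0.446
finger_force: 0.0
```

Run:
```python
from h import *
cs,ims,sil=see(['tin0','tray','ticket'],['side','top'],'r')
for n in cs: lt(n,cs,ims,sil,.4866,.309,-.126)
for n in cs:
    for k,q in sil[n,'ticket'][:2]:
        f=fit([cs[n]],[q],TICK,.4834,.286,.163,(-.126,)); print(n,'ticket',round(k,2),q.sum(),f); rackf(*f[0])
cv2.imwrite('pics/r2.png',np.hstack([cv2.resize(ims['side'][70:210,210:370],(400,350)),cv2.resize(ims['top'][180:300,110:270],(400,350))]))
print(r.get_state()['contact_force'],r.get_state()['clock'])
```

```text
side loaded tray (array([ 0.4868,  0.3015, -0.136 ]), np.float64(0.895))
top loaded tray (array([ 0.468 ,  0.1852, -0.084 ]), np.float64(0.296))
side ticket 0.16 232 (array([ 0.4834,  0.286 , -0.126 ]), np.float64(0.0))
in rack frame [ -0.4 -23.2] yaw 0.0
[-0.28081831  0.5153815   0.36589291] 80.575
```

View pics/r2.png

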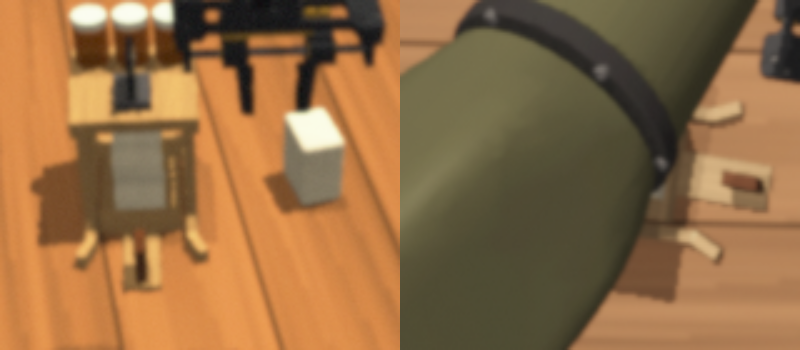

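The ticket stands upright mid-shelf (132,90), with the pyramid below it and the tray home. One numeric check of the fin's position before handing in.

Run:
```python
from h import *
im=cv2.imread('pics/top_r.png'); c=r.get_calibration('top')
w=im[225:260,225:265].astype(int); m=(w.sum(2)<260)
ys,xs=np.nonzero(m&(w[:,:,2]>w[:,:,0]+20)); print('dark px',len(xs),xs.min()+225,xs.max()+225,ys.min()+225,ys.max()+225)
for s in(-.012,-.006,0,.004):
    T=np.array([.4867+.126*s,.309+.992*s]); P=world([TRAY[4]],T[0],T[1],-.126,0)[0]; E=world([TRAY[3]],T[0],T[1],-.126,0)[0]
    q=proj(c,P);e=proj(c,E); print(s,q.min(0).round(1),q.max(0).round(1),'tongue umax',e.max(0).round(1))
row=im[240,225:275].tolist(); print([ (225+i,sum(v)) for i,v in enumerate(im[250,238:275].tolist())][:0], [sum(v) for v in im[249,235:272].tolist()])
```

```text
dark px 84 225 255 225 256
-0.012 [241.5 238.3] [259.4 246.6] tongue umax [262.3 252. ]
-0.006 [239.3 238. ] [257.4 246.3] tongue umax [260.3 251.7]
0 [237.2 237.7] [255.3 245.9] tongue umax [258.3 251.4]
0.004 [235.8 237.5] [254.  245.7] tongue umax [256.9 251.2]
[] [388, 399, 410, 412, 425, 440, 449, 418, 353, 321, 320, 324, 323, 325, 325, 326, 325, 325, 325, 329, 324, 316, 368, 424, 439, 442, 439, 441, 441, 439, 439, 439, 441, 440, 440, 439, 437]
```

```bash
python3 -c "
from plant import r
print(r.finish_job())"
```

```text
the job is handed in; nothing more can be done
None
```

I handed in the job after about 81 s of arm time. All five off-white tins are in the tray as a 3+2 pyramid, and the tray is home against the stop under the shelf. The ticket is upright in the middle of the clear part of the shelf top, and I saw no contact with the jar, coffee pack or bowl; the hand-in gave no verdict.

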